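# Load the tube carrier and hang it on the drop-latch peg

### The job

Get the samples ready for collection: slide every long tube from the bench rack, foot first, fully home into a free bore of the grey carrier, leaving the short tubes in the rack. Then, once all are in, hang the carrier by its eye on the stand's peg, pushing in past the gravity flap so that the flap lifts and drops shut behind the eye, and leave it hanging still, without disturbing the other things on the bench.

Things in the scene. Friction and masses are not known exactly. Their poses are not given: they have to be found in the camera images.
- carrier: Grey tube carrier, loose, 0.35 kg: block 90 (x) x 192 (y) x 50 mm (z) with an upright aluminium bracket in its middle (see eye), top at 144 mm. Origin: centre of its underside, z up. Half a turn about z leaves it the same. Six round bores, 18 mm wide and 40 mm deep, open in the top of the block at x = -30, 0, 30 and y = +-77 mm
- eye (a point): middle of the upper edge of the eye, 120 mm above the carrier origin, axes as the carrier. Bracket: 12 mm thick (x), 44 mm wide (y); two cheeks at |y| 12 to 22 mm up to 144 mm, joined by a web (50 to 90 mm high) and a bar (120 to 130 mm). The eye is the opening along x between them, 24 mm wide, 90 to 120 mm high. Carry it by pinching the cheeks from outside along y near their top
- bore0 (a point): centre of the floor of the carrier's bore 0, 10 mm above its underside; the mouth is 40 mm above this; axes as the carrier's. It lies at y = +77, x = 30 mm of the carrier
- bore1 (a point): centre of the floor of the carrier's bore 1, 10 mm above its underside; the mouth is 40 mm above this; axes as the carrier's. It lies at y = +77, x = 0 mm of the carrier
- bore2 (a point): centre of the floor of the carrier's bore 2, 10 mm above its underside; the mouth is 40 mm above this; axes as the carrier's. It lies at y = +77, x = -30 mm of the carrier
- bore3 (a point): centre of the floor of the carrier's bore 3, 10 mm above its underside; the mouth is 40 mm above this; axes as the carrier's. It lies at y = -77, x = 30 mm of the carrier
- bore4 (a point): centre of the floor of the carrier's bore 4, 10 mm above its underside; the mouth is 40 mm above this; axes as the carrier's. It lies at y = -77, x = 0 mm of the carrier
- bore5 (a point): centre of the floor of the carrier's bore 5, 10 mm above its underside; the mouth is 40 mm above this; axes as the carrier's. It lies at y = -77, x = -30 mm of the carrier
- stand: Fixed stand: base plate 140 x 130 x 12 mm, column 24 x 24 mm, 220 mm high. Origin: on the bench under the column axis, z up. Peg: flat steel bar 12 mm wide (y), 10 mm thick, out of the column along -x, its top at z = 180 mm, free tip at x = -150, column face at x = -12 mm. Above it an arm 14 mm wide (y), z 214 to 220 mm, runs from the column to x = -124 mm and carries the flap
- seat (a point): middle of the hanging place on top of the peg, at x = -81, z = 180 mm in the stand's frame; its axes are the stand's. The carrier's block meets the column when the eye is 24 mm further in than this. A hung carrier sways for up to 15 s after a knock
- flap (a joint): gravity flap over the peg: plate 14 mm wide, 4 thick, 31 long, 20 g, hinged at x = -120, z = 214 mm of the stand. 0 = hanging down, 3 mm short of the peg; grows (to 1.35 rad) as its lower end swings in to the column and up; it cannot swing outward. The bar of the eye, pushed along the peg and up to 10 mm above it, lifts it and lets it fall behind once about 35 mm past the hinge
- rack: Fixed white bench rack 180 (x) x 120 (y) x 35 mm, origin at the centre of its underside. Eight holes 21 mm wide, 25 mm deep at x = +-22.5, +-67.5 and y = +-37.5 mm; each holds a tube standing upright or is empty
- tube0: Long capped tube, 100 mm long, 16 mm thick, with a chamfered foot and a grey cap 18 mm thick over its top 22 mm; 25 g. Origin: centre of its foot, z towards the cap. Three to five such tubes are present
- tube1: Long capped tube, 100 mm long, 16 mm thick, with a chamfered foot and a grey cap 18 mm thick over its top 22 mm; 25 g. Origin: centre of its foot, z towards the cap. Three to five such tubes are present
- tube2: Long capped tube, 100 mm long, 16 mm thick, with a chamfered foot and a grey cap 18 mm thick over its top 22 mm; 25 g. Origin: centre of its foot, z towards the cap. Three to five such tubes are present
- tube3: Long capped tube, 100 mm long, 16 mm thick, with a chamfered foot and a grey cap 18 mm thick over its top 22 mm; 25 g. Origin: centre of its foot, z towards the cap. Three to five such tubes are present
- tube4: Long capped tube, 100 mm long, 16 mm thick, with a chamfered foot and a grey cap 18 mm thick over its top 22 mm; 25 g. Origin: centre of its foot, z towards the cap. Three to five such tubes are present
- short0: Short capped tube, same make but only 70 mm long; stays in the rack. Origin: centre of its foot
- short1: Short capped tube, same make but only 70 mm long; stays in the rack. Origin: centre of its foot
- reagent: bystander: reagent bottle 56 mm wide, 130 mm high; origin under it
- jar: bystander: jar 60 mm wide, 70 mm high; origin under it
- dish: bystander: shut petri dish 88 mm wide, 16 mm high; origin under it
- slidebox: bystander: blue slide box 90 x 100 x 32 mm; origin under it
- tipbox: bystander: white tip box 80 x 120 x 50 mm; origin under it

How it is judged (in metres and radians):
On the way, in this order (a step that is already met when the one before it is completed fails the run):
1. all long tubes that are present stand fully home in bores of the carrier, before it is hung ((distance between tube0 and bore0 below 0.008 m or distance between tube0 and bore1 below 0.008 m or distance between tube0 and bore2 below 0.008 m or distance between tube0 and bore3 below 0.008 m or distance between tube0 and bore4 below 0.008 m or distance between tube0 and bore5 below 0.008 m) and (distance between tube1 and bore0 below 0.008 m or distance between tube1 and bore1 below 0.008 m or distance between tube1 and bore2 below 0.008 m or distance between tube1 and bore3 below 0.008 m or distance between tube1 and bore4 below 0.008 m or distance between tube1 and bore5 below 0.008 m) and (distance between tube2 and bore0 below 0.008 m or distance between tube2 and bore1 below 0.008 m or distance between tube2 and bore2 below 0.008 m or distance between tube2 and bore3 below 0.008 m or distance between tube2 and bore4 below 0.008 m or distance between tube2 and bore5 below 0.008 m) and (distance between tube3 and bore0 below 0.008 m or distance between tube3 and bore1 below 0.008 m or distance between tube3 and bore2 below 0.008 m or distance between tube3 and bore3 below 0.008 m or distance between tube3 and bore4 below 0.008 m or distance between tube3 and bore5 below 0.008 m) and (distance between tube4 and bore0 below 0.008 m or distance between tube4 and bore1 below 0.008 m or distance between tube4 and bore2 below 0.008 m or distance between tube4 and bore3 below 0.008 m or distance between tube4 and bore4 below 0.008 m or distance between tube4 and bore5 below 0.008 m) and distance between eye and seat above 0.08 m), for 0.2 s.
2. the flap is lifted as the eye passes in along the peg (value of joint flap above 0.5 rad and distance between eye and seat below 0.05 m), for 0.02 s.
At the end, for the whole second after the job is handed in: Each long tube's foot lies within 8 mm of a bore floor's centre; the eye rests on the peg between flap and column (12 mm sideways, 8 mm in height), carrier upright within 0.3 rad , at rest but for a slight sway; flap under 0.15 rad; short tubes still in the rack, moved under 20 mm ((distance between tube0 and bore0 below 0.008 m or distance between tube0 and bore1 below 0.008 m or distance between tube0 and bore2 below 0.008 m or distance between tube0 and bore3 below 0.008 m or distance between tube0 and bore4 below 0.008 m or distance between tube0 and bore5 below 0.008 m) and (distance between tube1 and bore0 below 0.008 m or distance between tube1 and bore1 below 0.008 m or distance between tube1 and bore2 below 0.008 m or distance between tube1 and bore3 below 0.008 m or distance between tube1 and bore4 below 0.008 m or distance between tube1 and bore5 below 0.008 m) and (distance between tube2 and bore0 below 0.008 m or distance between tube2 and bore1 below 0.008 m or distance between tube2 and bore2 below 0.008 m or distance between tube2 and bore3 below 0.008 m or distance between tube2 and bore4 below 0.008 m or distance between tube2 and bore5 below 0.008 m) and (distance between tube3 and bore0 below 0.008 m or distance between tube3 and bore1 below 0.008 m or distance between tube3 and bore2 below 0.008 m or distance between tube3 and bore3 below 0.008 m or distance between tube3 and bore4 below 0.008 m or distance between tube3 and bore5 below 0.008 m) and (distance between tube4 and bore0 below 0.008 m or distance between tube4 and bore1 below 0.008 m or distance between tube4 and bore2 below 0.008 m or distance between tube4 and bore3 below 0.008 m or distance between tube4 and bore4 below 0.008 m or distance between tube4 and bore5 below 0.008 m) and x of eye in the frame of seat between -0.034 and 0.026 m and y of eye in the frame of seat between -0.012 and 0.012 m and z of eye in the frame of seat between -0.008 and 0.008 m and contact force between carrier and stand above 1.5 N and angle between each of carrier, short0, short1's own z axis and vertical below 0.3 rad and value of joint flap below 0.15 rad and linear speed of carrier below 0.08 m/s and angular speed of carrier below 0.6 rad/s and z of each of short0, short1 in the frame of rack below 0.016 m and distance of each of short0, short1 from where it was at the start of the episode below 0.02 m); the robot touches nothing.
It fails at once if a bystander is shifted by more than 40 mm or tipped (distance of any of reagent, jar, dish, slidebox, tipbox from where it was at the start of the episode above 0.04 m or angle between any of reagent, jar, dish, slidebox, tipbox's own z axis and vertical above 0.5 rad).
Of tube0, tube1, tube2, tube3, tube4 only 3 to 5 are there at a start; the rules pass over those that are not, and their reading is None.
At some moment in a run one of carrier may be knocked a few centimetres aside while the robot is not near it.
It also fails if it takes over 210 s, if anything falls off the work surface, if the arm or the gripper's body presses on something with over 40 N, if the wrist force passes 120 N, or if a joint passes its speed limit or range.

### The arm

A 6-joint arm with a two-finger parallel gripper is mounted at the origin on the work surface. World frame = base frame: x ahead of the robot, y to its left, z up, the work surface at z = 0. Lengths are in mm, angles in rad, forces in N, time in s.
With the tool pointing down it reaches from about 350 to 925 mm from the base axis. Payload 6.4 kg.
Tool frame: the origin (TCP) lies at the very end of the fingers, on their centre line; the grasp point (between the pads) lies 19 mm behind it (bot.hold_point_z is the distance from the TCP to the grasp point, in mm); x points along the fingers, y is the direction in which the jaws open and shut, and the axes are right-handed (so a half turn about x gives the same grasp; the last joint's range is limited). The gripper opens to 94 mm and grips with 3 to 60 N. Pads are 16 mm wide; open, the fingers measure 119 mm over their backs; the gripper's body (75 mm by 177 mm) begins 78 mm behind the grasp point.
Start: joints at [-1.491, 0.245, 1.558, -0, 1.339, -0.174], TCP at [163.209, -629.187, 205.455] pointing down, gripper open.
Joint ranges: [-3.13, 3.13], [-1.02, 2.26], [0.13, 2.54], [-0.95, 4.09], [0.21, 2.88], [-2.74, 2.74]. Speed limits (rad/s): [2.57, 2.57, 3.14, 3.14, 3.14, 3.14].

### API

Orientations are given as [roll, pitch, yaw] about the fixed x, y, z axes, in that order (R = Rz(yaw) Ry(pitch) Rx(roll)).
In Python, from plant import telemetry, snapshot, camera_model, hand_in, bot gives the robot as it stands. The module is installed in compiled form; this text tells all that it offers.
- The arm moves only by the tool move_arm, never from a script. Its argument "motion" is a list of rows, each a list of 3 entries, a list of its own where there are three numbers: the turn, a rotation vector about the tool's x, y, z in rad, then the shift along the tool's x, y, z in m, then the opening, from 0 (shut) to 1 (fully open). In form: [[[ax, ay, az], [dx, dy, dz], grip], ...]. A call has 1 to 10 rows; each row is the pose to reach, as a shift and turn from the pose measured when the call began, along the tool's axes at that moment; what a row does not reach only later rows make up. A row lasts 1/12 s, in which the tool goes at most 41.7 mm and 7.16 degrees, less where a joint would pass 70% of its speed; a pose out of reach is approached as far as the arm can. A call with a gripper value outside its range is refused whole. The fingers move at their own pace and stop on an object; "force" is the grip in N (left out, the last holds). Time passes only in rows, so rows that repeat a pose let the fingers close. It gives the time, the measured TCP pose, the force and the opening at its end, in the units of the state.
- telemetry.get_state(): the state, without advancing time (a new reading comes with each control period).
- snapshot(name): name is "scene" or "top" or "wrist"; returns the picture (420x560x3 uint8, red, green, blue); there is no depth.
- camera_model(name): a dict with "mtx" (3x3 intrinsics, pixels), "k1" (the pictures are not rectified: a ray, as slopes to the right and down, at radius r is drawn at 1 + k1 r^2 times it, then the intrinsics apply), "origin" and "attitude" of the camera in the world. Camera axes: x right, y down, z forward; pixel columns grow to the right and rows downward; lengths in mm; the calibration is good to about 2 mm. A picture is of the moment at which its call begins: read the wrist's pose just before it. camera_model takes no time and is no camera call; for the wrist camera it gives the pose at the moment of the call.
- hand_in(): hands the job in, once; it reports no verdict.
The state is a dict: "time": time; "joint_positions": joint angles; "qvel": joint speeds; "joint_efforts": joint torques, N m; "position": TCP position; "tool_rot": TCP orientation; "ft_force": force on the tool from outside, world axes, zero at the start; "wrist_torque": the same for the moment, N m; "width": finger opening in mm.
Only numpy, scipy, OpenCV 4.12 (cv2) and the standard library are available. Lean on these libraries where they do the work, as an engineer would, in place of code of your own. Each camera call takes 0.05 s, during which the arm holds its last target. There are 200 camera calls.

## Working session

There is one attempt and no reset: what is moved stays moved. The work goes in short steps, Python scripts to look and compute and a tool call to move; the robot and the scene stay as the last step left them, time stands still between calls to the robot, and variables do not carry over. Pictures are saved under pics/ and viewed, about 12 in all and at most 16, crops included, and the job is handed in when it is done.

Besides the shell and the picture viewer there is one more tool, called as name(argument=value, ...), one argument or row to a line, values as JSON. move_arm: Moves the arm, as the interface text tells. Its arguments: {"type":"object","properties":{"motion":{"type":"array","items":{"type":"array"}},"force":{"type":"number"}},"required":["motion"]}

```bash
mkdir -p pics
cat > h.py <<'E'
import numpy as np, cv2
from scipy.spatial.transform import Rotation as R
from plant import telemetry, snapshot, camera_model, hand_in, bot
def shot(name,f):
    m=camera_model(name); im=snapshot(name); cv2.imwrite('pics/'+f+'.png',im[:,:,::-1]); return im,m
def att(m):
    a=np.array(m['attitude'],float)
    return a if a.shape==(3,3) else R.from_euler('xyz',a).as_matrix()
def ray(m,uv):
    K=np.array(m['mtx']); d=np.array([(uv[0]-K[0,2])/K[0,0],(uv[1]-K[1,2])/K[1,1]]); x=d.copy()
    for _ in range(20): x=d/(1+m['k1']*(x@x))
    return np.array(m['origin'],float), att(m)@np.array([x[0],x[1],1])
def onz(m,uv,z):
    o,d=ray(m,uv); return o+d*(z-o[2])/d[2]
def proj(m,p):
    K=np.array(m['mtx']); c=att(m).T@(np.array(p,float)-np.array(m['origin'])); x=c[:2]/c[2]; x=x*(1+m['k1']*(x@x))
    return np.array([K[0,0]*x[0]+K[0,2],K[1,1]*x[1]+K[1,2]])
E
python3 - <<'E'
from h import *
print(telemetry.get_state())
for n in ['scene','top','wrist']:
    im,m=shot(n,n+'0'); print(n,m)
E
```

```text
{'time': 0.0, 'joint_positions': array([-1.49111066e+00,  2.45776488e-01,  1.55894291e+00,  2.69719513e-06,
        1.33870415e+00, -1.74127375e-01]), 'qvel': array([-0.00031442, -0.001453  , -0.00110649, -0.00138592, -0.00040037,
        0.00075615]), 'joint_efforts': array([-2.93705401e-03, -4.15842891e+01, -3.14604414e+01,  6.82734023e-02,
        3.32430261e-02, -1.38329533e-04]), 'position': array([ 163.15584125, -628.59949567,  204.40762207]), 'tool_rot': array([-1.74635673,  1.56896543,  1.64904834]), 'ft_force': array([ 0.35405518,  0.06630902, -0.32497133]), 'wrist_torque': array([ 0.03235229, -0.03226457,  0.02919605]), 'width': 93.9114896855922}
scene {'mtx': array([[379.54505112,   0.        , 281.7168078 ],
       [  0.        , 379.54505112, 204.09099241],
       [  0.        ,   0.        ,   1.        ]]), 'k1': -0.054524962858361135, 'origin': array([1138.71659537, -115.3039036 ,  963.44453433]), 'attitude': array([-2.50927395,  0.00486529,  1.50449047])}
top {'mtx': array([[408.50795434,   0.        , 269.55154301],
       [  0.        , 408.50795434, 206.25088525],
       [  0.        ,   0.        ,   1.        ]]), 'k1': -0.11811786983068003, 'origin': array([ 360.00090125,  -57.01624036, 1190.63756936]), 'attitude': array([-2.94315801,  0.00454685, -1.56874146])}
wrist {'mtx': array([[331.37832938,   0.        , 281.19042789],
       [  0.        , 331.37832938, 210.58357749],
       [  0.        ,   0.        ,   1.        ]]), 'k1': -0.05756491213275717, 'origin': array([ 236.22518176, -609.50370417,  384.14718304]), 'attitude': array([ 2.87493001e+00,  1.67403730e-03, -1.31664307e+00])}
```

View pics/top0.png

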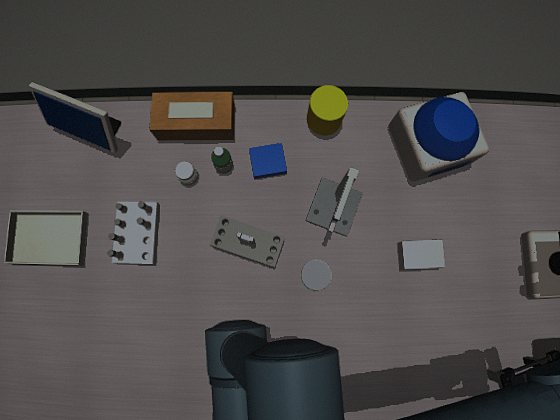

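View pics/scene0.png

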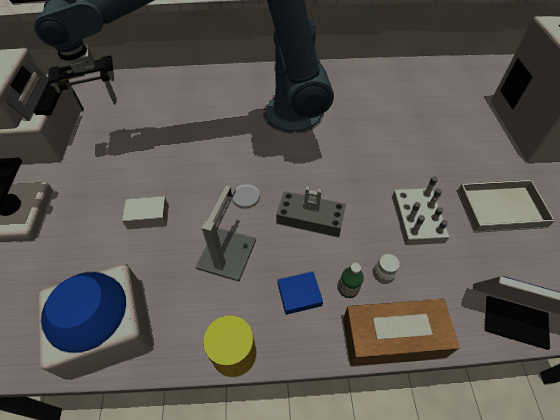

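The top view shows the rack at (135,233) with six tubes and two empty holes, the carrier at (247,241), and the stand at (335,205). Next I'll look at enlarged crops.

Run:
```python
from h import *
t=cv2.imread('pics/top0.png'); s=cv2.imread('pics/scene0.png')
a=cv2.resize(t[195:275,100:220],(480,320),interpolation=cv2.INTER_CUBIC)
a2=cv2.resize(t[160:270,205:375],(480,311)[:2],interpolation=cv2.INTER_CUBIC)
b=cv2.resize(s[170:250,385:455],(280,320),interpolation=cv2.INTER_CUBIC)
b2=cv2.resize(s[180:240,270:350],(320,240),interpolation=cv2.INTER_CUBIC)
o=np.zeros((600,800,3),np.uint8)
o[:320,:480]=a; o[320:600,:480]=cv2.resize(a2,(480,280)); o[:320,480:760]=b; o[320:560,480:800]=b2
o=np.clip(o*1.8,0,255).astype(np.uint8)
cv2.imwrite('pics/c1.png',o)
_,m=None,camera_model('top')
# rack corners at z=35 approx
for n,uv,z in [('rackTL',(117,201),35),('TR',(158,202),35),('BR',(156,265),35),('BL',(112,264),35),
 ('carTL',(223,215),50),('carTR',(284,239),50),('carBR',(274,268),50),('carBL',(211,244),50),
 ('bracket',(246,239),130),('pegtip',(327,242),180),('coltop',(352,172),220),('dish',(316,275),16),('jar',(185,173),70),('reag',(219,152),130),('blue',(268,160),32),('tip',(422,254),50)]:
    print(n,onz(m,uv,z).round())
```

```text
rackTL [608. 399.  35.]
TR [605. 275.  35.]
BR [422. 271.  35.]
BL [423. 400.  35.]
carTL [564.  81.  50.]
carTR [496. -92.  50.]
carBR [415. -64.  50.]
carBL [481. 113.  50.]
bracket [486.  10. 130.]
pegtip [ 473. -195.  180.]
coltop [ 642. -256.  220.]
dish [ 397. -184.   16.]
jar [682. 191.  70.]
reag [724.  87. 130.]
blue [733. -46.  32.]
tip [ 452. -483.   50.]
```

View pics/c1.png

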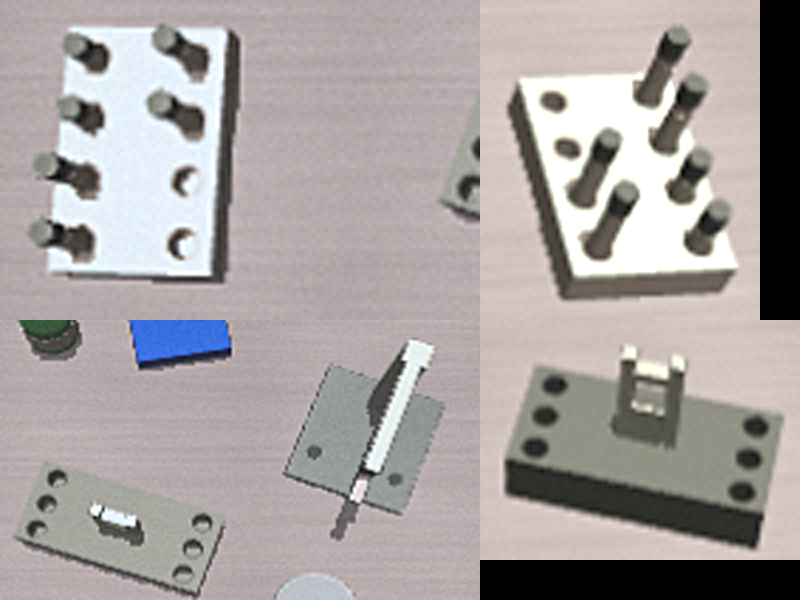

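```bash
cat >> h.py <<'E'
def tool():
    s=telemetry.get_state(); return s, R.from_euler('xyz',s['tool_rot']), np.array(s['position'])
def target(yaw,flip=1):   # tool x down, tool y = flip * carrier y axis for carrier yaw
    y=flip*np.array([-np.sin(yaw),np.cos(yaw),0]); x=np.array([0,0,-1.]); return R.from_matrix(np.c_[x,y,np.cross(x,y)])
def go(yaw,flip,p):
    s,r,q=tool(); t=target(yaw,flip); print('turn',(r.inv()*t).as_rotvec().round(3),'shift',(r.inv().apply(np.array(p)-q)/1000).round(4))
E
python3 - <<'E'
from h import *
s,r,q=tool(); print(r.as_matrix().round(3))
m=camera_model('wrist'); print('cam in tool',r.inv().apply(m['origin']-q).round(1), (r.inv().as_matrix()@att(m)).round(3))
for f in (1,-1):
    print(f); go(-.366,f,q); go(-.366,f,[480,290,330]); go(-.366,f,[420,-300,330])
E
```

```text
[[-0.     0.251 -0.968]
 [ 0.001 -0.968 -0.251]
 [-1.    -0.001 -0.   ]]
cam in tool [-179.6   -0.5  -75.6] [[ 0.    -0.264  0.965]
 [ 1.     0.     0.   ]
 [-0.     0.965  0.264]]
1
turn [-2.522e+00 -2.000e-03  0.000e+00] shift [0. 0. 0.]
turn [-2.522e+00 -2.000e-03  0.000e+00] shift [-0.1241 -0.8099 -0.5374]
turn [-2.522e+00 -2.000e-03  0.000e+00] shift [-0.1249 -0.2539 -0.3312]
-1
turn [0.62  0.    0.001] shift [0. 0. 0.]
turn [0.62  0.    0.001] shift [-0.1241 -0.8099 -0.5374]
turn [0.62  0.    0.001] shift [-0.1249 -0.2539 -0.3312]
```

move_arm(
  motion=[
    [[-1.2,0,0],[-0.125,-0.254,-0.331],1],
    [[-1.2,0,0],[-0.125,-0.254,-0.331],1],
    [[-1.2,0,0],[-0.125,-0.254,-0.331],1],
    [[-1.2,0,0],[-0.125,-0.254,-0.331],1],
    [[-1.2,0,0],[-0.125,-0.254,-0.331],1],
    [[-1.2,0,0],[-0.125,-0.254,-0.331],1],
    [[-1.2,0,0],[-0.125,-0.254,-0.331],1],
    [[-1.2,0,0],[-0.125,-0.254,-0.331],1],
    [[-1.2,0,0],[-0.125,-0.254,-0.331],1],
    [[-1.2,0,0],[-0.125,-0.254,-0.331],1],
  ],
)

```text
time: 0.98
position: [409.3, -312.4, 325.1]
tool_rot: [-2.952, 1.569, 1.648]
ft_force: [0.3, -0.4, -0.0]
width: 93.8
```

Run:
```python
from h import *
go(-.366,1,[460,310,330]);go(-.366,1,[420,-100,330]); s=tool()[0];print(s['position'],s['joint_positions'],s['time'])
```

```text
turn [-1.317e+00 -1.000e-03 -1.000e-03] shift [-0.004  -0.0191 -0.6241]
turn [-1.317e+00 -1.000e-03 -1.000e-03] shift [-0.0046 -0.0131 -0.2122]
[ 409.32328795 -312.35572674  325.06725776] [-8.72790799e-01 -1.52643734e-01  1.75359045e+00  8.74635389e-04
  1.54186893e+00 -7.60963075e-01] 0.9833
```

move_arm(
  motion=[
    [[-1.317,0,0],[-0.004,-0.019,-0.624],0.45],
    [[-1.317,0,0],[-0.004,-0.019,-0.624],0.45],
    [[-1.317,0,0],[-0.004,-0.019,-0.624],0.45],
    [[-1.317,0,0],[-0.004,-0.019,-0.624],0.45],
    [[-1.317,0,0],[-0.004,-0.019,-0.624],0.45],
    [[-1.317,0,0],[-0.004,-0.019,-0.624],0.45],
    [[-1.317,0,0],[-0.004,-0.019,-0.624],0.45],
    [[-1.317,0,0],[-0.004,-0.019,-0.624],0.45],
    [[-1.317,0,0],[-0.004,-0.019,-0.624],0.45],
    [[-1.317,0,0],[-0.004,-0.019,-0.624],0.45],
  ],
)

```text
time: 1.82
position: [442.4, 103.1, 328.2]
tool_rot: [1.7, 1.569, 1.268]
ft_force: [1.0, 0.3, 0.9]
width: 42.4
```

Run:
```python
from h import *
im,m=shot('wrist','w1'); go(-.366,1,[460,310,280])
```

```text
turn [-0.053 -0.002 -0.005] shift [ 0.0494  0.1903 -0.065 ]
```

View pics/w1.png

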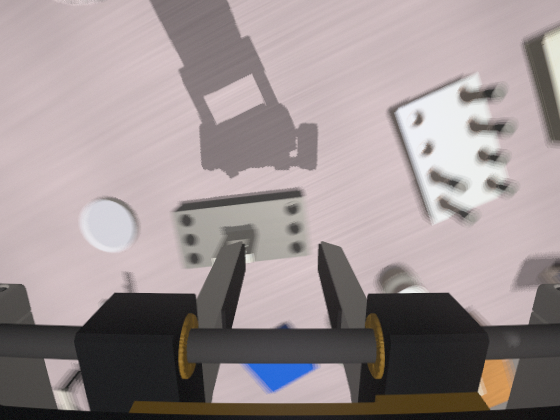

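Wrist view: the rack is upper right, with empty holes at (418,118) and (428,148). The carrier is in the centre, its bores at (186..193, 221..258) and (293..297, 209..247). The jaw tips are at rows 245–330.

Run:
```python
from h import *
m=camera_model('wrist')
B=[onz(m,u,50)[:2] for u in [(186,221),(189,240),(193,258),(293,209),(295,228),(297,247)]]
B=np.array(B); print(B.round(), 'c',B.mean(0).round(1)); d=B[3:].mean(0)-B[:3].mean(0); print(np.linalg.norm(d),'yaw',np.arctan2(-d[0],d[1]))
print('rack holes',[onz(m,u,35).round() for u in [(418,118),(428,148)]],[onz(m,u,35).round() for u in [(478,73),(391,108),(433,222)]])
t=camera_model('top')
for u in [(110.5,253.75),(111.75,236.75),(140,220.75),(141.75,205)]: print('cap',onz(t,u,110).round(1))
for u in [(120,211),(119,222)]: print('short',onz(t,u,80).round(1))
for u in [(146.5,240.5),(145.5,256)]: print('hole',onz(t,u,35).round(1))
```

```text
[[443. -41.]
 [471. -51.]
 [498. -59.]
 [490. 108.]
 [517.  99.]
 [545.  90.]] c [494.1  24.5]
156.33306086454309 yaw -0.30385405076482574
rack holes [array([444., 319.,  35.]), array([490., 319.,  35.])] [array([420., 416.,  35.]), array([416., 288.,  35.]), array([599., 293.,  35.])]
cap [446.2 376.7 110. ]
cap [492.4 376.4 110. ]
cap [536.7 300.2 110. ]
cap [580.4 298.1 110. ]
short [569.2 369.8  80. ]
short [537.8 370.4  80. ]
hole [491.5 302.3  35. ]
hole [447.  302.8  35. ]
```

```bash
sed -i "s/^    m=camera_model(name); im=snapshot/    import pickle; m=camera_model(name); pickle.dump(m,open('pics\/'+f+'.pkl','wb')); im=snapshot/" h.py
python3 - <<'E'
from h import *
go(-.366,1,[446,376,150]); go(-.366,1,[446,376,200]); print(tool()[2])
E
```

```text
turn [-0.053 -0.002 -0.005] shift [ 0.1798  0.2442 -0.1043]
turn [-0.053 -0.002 -0.005] shift [ 0.1298  0.2445 -0.1044]
[441.90424888 109.41112978 328.20945079]
```

move_arm(
  motion=[
    [[-0.053,0,0],[0.0,0.244,-0.104],0.4],
    [[-0.053,0,0],[0.0,0.244,-0.104],0.4],
    [[-0.053,0,0],[0.0,0.244,-0.104],0.4],
    [[-0.053,0,0],[0.0,0.244,-0.104],0.4],
    [[-0.053,-0.002,-0.005],[0.06,0.244,-0.104],0.4],
    [[-0.053,-0.002,-0.005],[0.1,0.244,-0.104],0.4],
    [[-0.053,-0.002,-0.005],[0.14,0.244,-0.104],0.4],
    [[-0.053,-0.002,-0.005],[0.18,0.244,-0.104],0.4],
    [[-0.053,-0.002,-0.005],[0.18,0.244,-0.104],0.4],
    [[-0.053,-0.002,-0.005],[0.18,0.244,-0.104],0.4],
  ],
)

```text
time: 2.7
position: [441.9, 374.6, 142.2]
tool_rot: [-2.314, 1.559, -2.679]
ft_force: [-1.2, -1.8, -0.6]
width: 37.3
```

Run:
```python
from h import *
im,m=shot('wrist','w2'); s,r,q=tool();print(q,s['time'],s['qvel'].round(3)); go(-.366,1,[446,376,150]); print(proj(m,[446,376.5,110]),proj(m,q))
```

```text
[442.3692173  374.42536875 143.12738256] 2.75 [-0.023 -0.07  -0.055 -0.007  0.063 -0.014]
turn [ 0.001 -0.008  0.008] shift [-0.0069  0.0027  0.0028]
[286.72414781 243.65513907] [281.61432613 259.34333513]
```

View pics/w2.png

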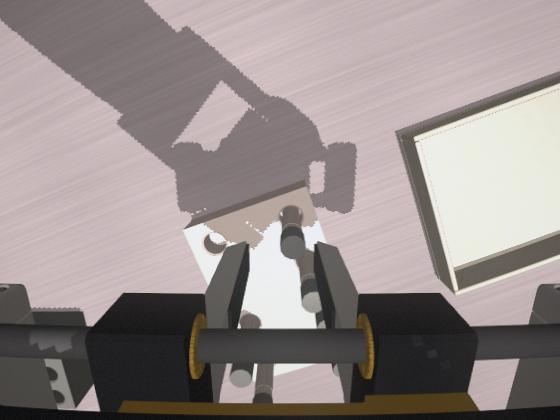

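The near long tube's cap top shows at about (292,247), between the jaws. It was predicted at (287,244), so it is about 3 mm off.

Run:
```python
from h import *
import pickle
m=pickle.load(open('pics/w2.pkl','rb'))
for u in [(292,247),(312,295)]: print(onz(m,u,110))
print('hole',onz(m,(215,243),35), 'base',onz(m,(290,212),35))
go(-.366,1,onz(m,(292,247),110)*[1,1,0]+[0,0,80]); print(tool()[2])
```

```text
[449.55039335 379.01673983 110.        ]
[488.90733605 379.64296674 110.        ]
hole [448.49514139 305.22764169  35.        ] base [445.21645595 380.52228548  35.        ]
turn [ 0.001 -0.008  0.008] shift [0.063  0.0074 0.0056]
[442.3692173  374.42536875 143.12738256]
```

move_arm(
  motion=[
    [[0,-0.008,0.008],[0.0,0.0074,0.0056],0.4],
    [[0,-0.008,0.008],[0.03,0.0074,0.0056],0.4],
    [[0,-0.008,0.008],[0.063,0.0074,0.0056],0.4],
    [[0,-0.008,0.008],[0.063,0.0074,0.0056],0.4],
    [[0,-0.008,0.008],[0.063,0.0074,0.0056],0.0],
    [[0,-0.008,0.008],[0.063,0.0074,0.0056],0.0],
    [[0,-0.008,0.008],[0.063,0.0074,0.0056],0.0],
    [[0,-0.008,0.008],[0.063,0.0074,0.0056],0.0],
    [[0,-0.008,0.008],[0.063,0.0074,0.0056],0.0],
    [[0,-0.008,0.008],[0.063,0.0074,0.0056],0.0],
  ],
  force=15,
)

```text
time: 3.58
position: [451.6, 379.9, 83.3]
tool_rot: [0.675, 1.566, 0.31]
ft_force: [-0.8, -0.5, 7.6]
width: 17.4
```

move_arm(
  motion=[
    [[0,0,0],[-0.03,0,0],0],
    [[0,0,0],[-0.06,0,0],0],
    [[0,0,0],[-0.09,0,0],0],
    [[0,0,0],[-0.125,0,0],0],
    [[0,0,0],[-0.125,0,0],0],
    [[0,0,0],[-0.125,0,0],0],
  ],
)

```text
time: 4.08
position: [452.6, 380.7, 212.1]
tool_rot: [0.792, 1.559, 0.427]
ft_force: [0.7, -0.1, -1.2]
width: 17.3
```

Run:
```python
from h import *
go(-.366,1,[489,9.5,205]); s,r,q=tool();print(q,s['width'])
```

```text
turn [ 0.001  0.008 -0.009] shift [ 0.0056 -0.3338  0.1663]
[452.56481247 380.66667427 212.08591439] 17.2973020455808
```

move_arm(
  motion=[
    [[0,0.008,-0.009],[0.006,-0.334,0.166],0],
    [[0,0.008,-0.009],[0.006,-0.334,0.166],0],
    [[0,0.008,-0.009],[0.006,-0.334,0.166],0],
    [[0,0.008,-0.009],[0.006,-0.334,0.166],0],
    [[0,0.008,-0.009],[0.006,-0.334,0.166],0],
    [[0,0.008,-0.009],[0.006,-0.334,0.166],0],
    [[0,0.008,-0.009],[0.006,-0.334,0.166],0],
    [[0,0.008,-0.009],[0.006,-0.334,0.166],0],
    [[0,0.008,-0.009],[0.006,-0.334,0.166],0],
    [[0,0.008,-0.009],[0.006,-0.334,0.166],0],
  ],
)

```text
time: 4.92
position: [488.2, 4.4, 203.4]
tool_rot: [-2.061, 1.568, -2.433]
ft_force: [-0.4, 0.7, -0.8]
width: 17.4
```

move_arm(
  motion=[
    [[0,0,0],[0,0,0],0],
    [[0,0,0],[0,0,0],0],
  ],
)

```text
time: 5.08
position: [487.4, 4.5, 202.1]
tool_rot: [-2.507, 1.567, -2.88]
ft_force: [-0.7, -0.2, -0.3]
width: 17.7
```

Run:
```python
from h import *
im,m=shot('wrist','w3'); s,r,q=tool();print(q,s['width'],r.as_matrix().round(3))
```

```text
[487.59943439   5.22073461 202.41652715] 18.00700105202948 [[-0.003  0.363  0.932]
 [-0.001  0.932 -0.363]
 [-1.    -0.002 -0.003]]
```

View pics/w3.png

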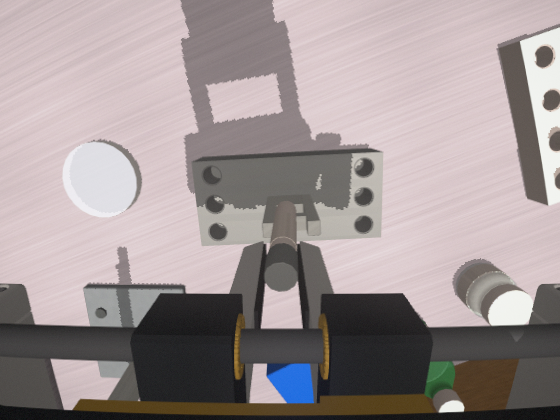

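The view shows the bores at left (213,175), (215,204), (218,232) and right (364,167), (364,196), (363,225). The held tube hangs with its foot near (286,203) and its cap near (282,275).

```bash
cat >> h.py <<'E'
import pickle
BXY=np.array([[30,77],[0,77],[-30,77],[30,-77],[0,-77],[-30,-77]],float)
def carrier(im,m,px,idx,draw=None):
    g=cv2.GaussianBlur(cv2.cvtColor(im,cv2.COLOR_RGB2GRAY),(3,3),0); C=[]
    for u,v in px:
        w=g[v-14:v+15,u-14:u+15].astype(float); yy,xx=np.mgrid[-14:15,-14:15]; k=(xx**2+yy**2<=13**2)
        bg=np.percentile(w[(xx**2+yy**2<=13**2)&(xx**2+yy**2>10**2)],50)
        lo=np.percentile(w[xx**2+yy**2<=36],20); mask=((w<(bg+lo)/2)&k).astype(np.uint8)
        n,l,st,ce=cv2.connectedComponentsWithStats(mask); j=1+np.argmin([np.hypot(*(c-14))-0.02*a[4] for c,a in zip(ce[1:],st[1:])])
        (cx,cy),rad=cv2.minEnclosingCircle(np.argwhere(l==j)[:,::-1].astype(np.float32)); C.append((u-14+cx,v-14+cy)); print((u,v),np.round(C[-1],1),round(rad,1))
    P=np.array([onz(m,c,50)[:2] for c in C]); Q=BXY[idx]
    pc,qc=P.mean(0),Q.mean(0); a=np.arctan2(*(np.sum((Q-qc)[:,0]*(P-pc)[:,1]-(Q-qc)[:,1]*(P-pc)[:,0]),np.sum((Q-qc)*(P-pc))))
    c,s=np.cos(a),np.sin(a); M=np.array([[c,-s],[s,c]]); t=pc-M@qc
    print('carrier',t.round(1),'yaw',a.round(4),'resid',(P-(Q@M.T+t)).round(1).tolist()); return t,a,M
E
python3 - <<'E'
from h import *
im=cv2.imread('pics/w3.png')[:,:,::-1]; m=pickle.load(open('pics/w3.pkl','rb'))
t,a,M=carrier(im,m,[(213,175),(215,204),(218,232),(364,167),(364,196),(363,225)],[5,4,3,2,1,0])
for i in range(6): print(i,(M@BXY[i]+t).round(1))
print('foot',onz(m,(286,203),129), 'captop',onz(m,(281,281),210), onz(m,(282,262),232))
go(a,1,[*(M@BXY[0]+t),160])
E
```

```text
(213, 175) [211.1 175.1] 9.3
(215, 204) [213.9 203.2] 9.4
(218, 232) [217.5 231.5] 8.9
(364, 167) [363.6 167.1] 9.6
(364, 196) [363.5 196.5] 9.3
(363, 225) [363.4 224.6] 9.0
carrier [491.1  10.7] yaw -0.3215 resid [[-0.0, -0.2], [-0.7, -0.2], [0.4, 0.1], [-0.3, -0.0], [0.1, 0.1], [0.5, 0.2]]
0 [543.8  74.2]
1 [515.4  83.7]
2 [486.9  93.2]
3 [495.2 -71.9]
4 [466.7 -62.4]
5 [438.3 -52.9]
foot [474.55758593  13.13587184 129.        ] captop [4.97484205e+02 2.29374139e-01 2.10000000e+02] [477.61912284   8.58938316 232.        ]
turn [-0.05  -0.003  0.002] shift [0.0422 0.0848 0.0275]
```

Run:
```python
from h import *
im=cv2.imread('pics/w3.png'); m=pickle.load(open('pics/w3.pkl','rb'))
T=np.array([487.6,5.2,202.4])
for z,r in [(129.4,7),(129.4+78,9),(229.4,9)]:
    P=[proj(m,[T[0]+r*np.cos(k),T[1]+r*np.sin(k),z]) for k in np.linspace(0,6.28,40)]
    cv2.polylines(im,[np.int32(np.array(P)*16)],False,(0,0,255),1,cv2.LINE_AA,4)
c=cv2.resize(im[190:300,230:340],(770,600),interpolation=cv2.INTER_CUBIC); c=np.clip(c*1.5,0,255).astype(np.uint8); cv2.imwrite('pics/c3.png',c)
```

```text
(no output)
```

View pics/c3.png

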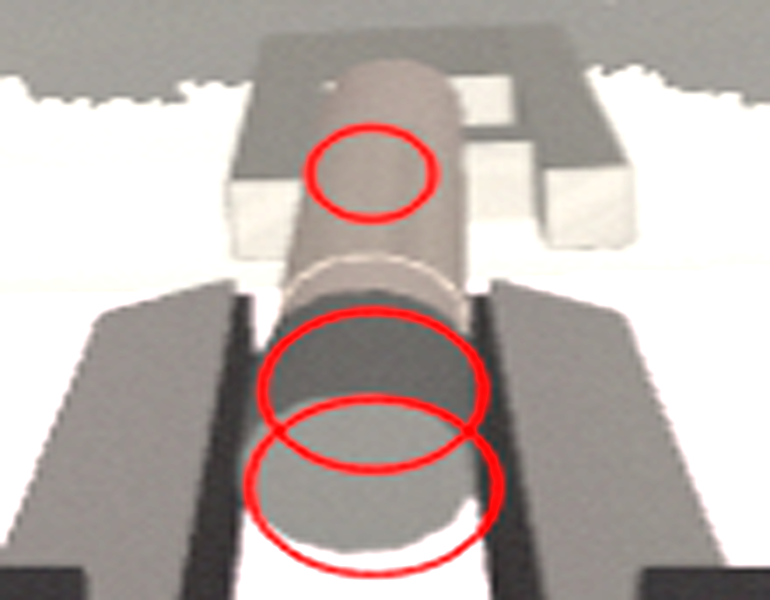

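The held tube leans: its foot is about 9 mm towards the camera and 3 mm to the right of a straight hang, while the cap ring matches. It was probably leaning in the rack when I gripped it. I'll work out the tilt and correct it.

Run:
```python
from h import *
m=pickle.load(open('pics/w3.pkl','rb')); s,r,q=tool()
f=onz(m,(286.6,210),129.4); c=onz(m,(281.7,277.2),229.4)
print('foot tool',r.inv().apply(f-q).round(1),'cap tool',r.inv().apply(c-q).round(1),q)
```

```text
foot tool [73.   3.3 -9.2] cap tool [-27.   -0.7  -1.1] [487.59943439   5.22073461 202.41652715]
```

Run:
```python
from h import *
go(-.3215,1,[546.8,72.8,150])
```

```text
turn [-0.05  -0.003  0.002] shift [0.0521 0.0846 0.0308]
```

move_arm(
  motion=[
    [[-0.05,-0.083,-0.038],[0.0,0.0846,0.0308],0],
    [[-0.05,-0.083,-0.038],[0.0,0.0846,0.0308],0],
    [[-0.05,-0.083,-0.038],[0.02,0.0846,0.0308],0],
    [[-0.05,-0.083,-0.038],[0.052,0.0846,0.0308],0],
    [[-0.05,-0.083,-0.038],[0.052,0.0846,0.0308],0],
    [[-0.05,-0.083,-0.038],[0.052,0.0846,0.0308],0],
    [[-0.05,-0.083,-0.038],[0.052,0.0846,0.0308],0],
    [[-0.05,-0.083,-0.038],[0.052,0.0846,0.0308],0],
  ],
)

```text
time: 5.8
position: [547.7, 73.1, 152.2]
tool_rot: [-0.467, 1.479, -0.787]
ft_force: [1.2, 0.0, -0.2]
width: 17.3
```

```bash
cat >> h.py <<'E'
def dbg(im,m,T,zf,f,y0,y1,x0,x1,bore=None):
    im=im[:,:,::-1].copy()
    L=[(T,zf,7),(T,zf+78,9),(T,zf+100,9)]+([(bore,50,9)] if bore is not None else [])
    for p,z,r in L:
        P=[proj(m,[p[0]+r*np.cos(k),p[1]+r*np.sin(k),z]) for k in np.linspace(0,6.3,40)]
        cv2.polylines(im,[np.int32(np.array(P)*16)],False,(0,0,255),1,cv2.LINE_AA,4)
    c=cv2.resize(im[y0:y1,x0:x1],None,fx=5,fy=5,interpolation=cv2.INTER_CUBIC); cv2.imwrite('pics/'+f+'.png',np.clip(c*1.5,0,255).astype(np.uint8))
E
python3 - <<'E'
from h import *
im,m=shot('wrist','w4'); s,r,q=tool();print(q,s['width'],r.as_matrix().round(3))
a=q[:2]-3.3*np.array([.949,-.315])+.4*np.array([.315,.949]); print(a)
dbg(im,m,a,q[2]-73,'c4',180,300,210,350,[543.8,74.2])
E
```

```text
[547.81586199  72.88744268 152.24462518] 17.07154241925387 [[ 0.065  0.317  0.946]
 [-0.065  0.948 -0.313]
 [-0.996 -0.041  0.082]]
[544.81016199  74.30654268]
```

View pics/c4.png

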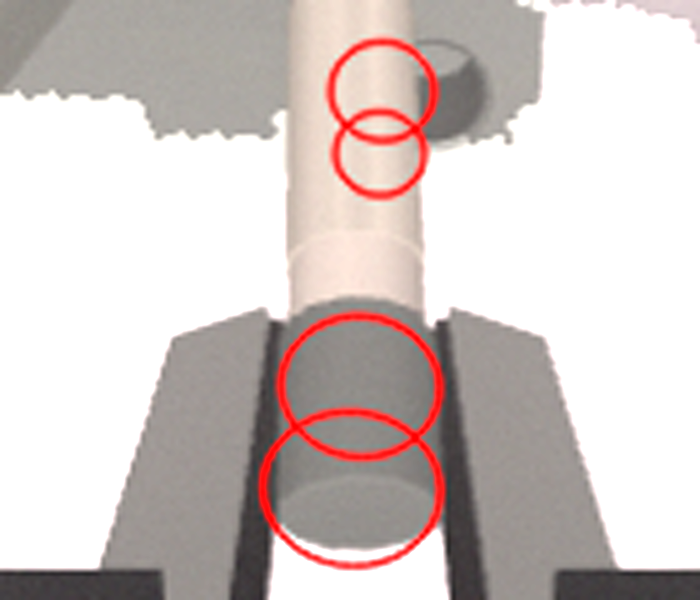

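The tube now leans much further, with its foot out of the crop at the top. The bore sits about 11 px right of the prediction. The foot (z≈129) must have struck the bracket, whose top is at 144. I'll lift, level the tool and look again.

move_arm(
  motion=[
    [[0,0.04,0.02],[-0.04,-0.0017,0.0034],0],
    [[0,0.083,0.038],[-0.08,-0.0034,0.0068],0],
    [[0,0.083,0.038],[-0.09,-0.0037,0.0074],0],
    [[0,0.083,0.038],[-0.09,-0.0037,0.0074],0],
    [[0,0.083,0.038],[-0.09,-0.0037,0.0074],0],
    [[0,0.083,0.038],[-0.09,-0.0037,0.0074],0],
  ],
)

```text
time: 6.35
position: [546.8, 72.9, 241.1]
tool_rot: [-2.22, 1.566, -2.541]
ft_force: [-0.9, 0.5, -0.8]
width: 17.8
```

Run:
```python
from h import *
im,m=shot('wrist','w5'); s,r,q=tool();print(q,s['width'],r.as_matrix().round(3))
```

```text
[546.48771319  73.02787119 240.52442699] 17.992310838811743 [[-0.005  0.316  0.949]
 [-0.003  0.949 -0.316]
 [-1.    -0.004 -0.004]]
```

View pics/w5.png

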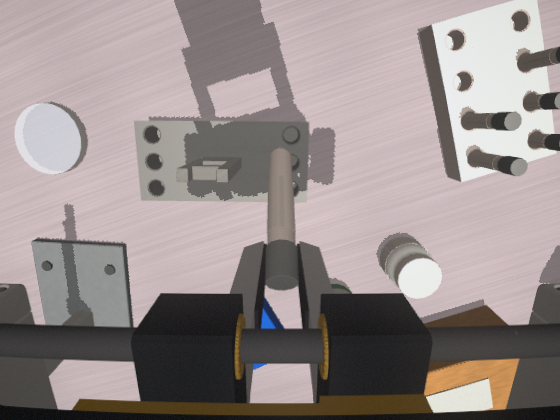

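Run:
```python
from h import *
im=cv2.imread('pics/w5.png')[:,:,::-1]; m=pickle.load(open('pics/w5.pkl','rb')); s,r,q=tool()
t,a,M=carrier(im,m,[(152,134),(154,161),(156,187),(291,134)],[5,4,3,2])
for i in range(6): print(i,(M@BXY[i]+t).round(1))
piv=np.array([-19,0,-1.]); o,d=ray(m,(280.5,155)); o=r.inv().apply(o-q)-piv; d=r.inv().apply(d); d/=np.linalg.norm(d)
b=o@d; D=b*b-(o@o-92**2); print(D)
for k in (-b-max(D,0)**.5,-b+max(D,0)**.5): print((o+d*k).round(1))
g=cv2.cvtColor(im,cv2.COLOR_RGB2GRAY); print(g[138:175:1,280])
for v in (165,190,215): print(v,g[v,262:302])
```

```text
(152, 134) [152. 134.] 8.6
(154, 161) [154. 161.] 8.6
(156, 187) [156.  187.5] 8.3
(291, 134) [291.  135.5] 11.5
carrier [493.7  19.6] yaw -0.3359 resid [[0.0, 0.2], [-0.1, 0.2], [0.2, -0.1], [-0.1, -0.2]]
0 [547.4  82.4]
1 [519.1  92.3]
2 [490.8 102.2]
3 [496.7 -63. ]
4 [468.3 -53.1]
5 [440.  -43.2]
4859.01539115623
[-63.3  -0.4 -66.8]
[ 75.4  -0.7 -52.7]
[106 104 104 104 106 104 104 106 107 110 125 138 139 139 139 140 140 140
 140 139 138 138 139 140 139 138 141 140 139 141 139 139 141 141 140 141
 142]
165 [104 102 102 102 102 102 101 104 110 118 125 130 130 133 136 138 139 139
 140 139 140 139 140 136 135 130 127 125 117 105  97  84  73  64  59  63
  73  90 101 102]
190 [102 101 101 102 102 103 104 113 117 122 129 132 133 132 135 139 140 138
 132 133 135 135 139 138 137 133 131 127 123 118 106  84  62  63  65  68
  84  95 103 103]
215 [199 202 203 203 192 155 110 117 119 125 130 132 133 134 135 140 138 136
 137 134 135 137 137 143 141 136 135 130 128 121 119 111 143 199 200 199
 200 199 200 199]
```

The tube is tilted about 0.61 rad. The carrier has shifted to (494,20), yaw −0.336. I'll ease the grip to the minimum so the tube can swing upright between the pads.

move_arm(
  motion=[
    [[0,0,0],[0,0,0],0],
    [[0,0,0],[0,0,0],0],
    [[0,0,0],[0,0,0],0],
    [[0,0,0],[0,0,0],0],
    [[0,0,0],[0,0,-0.02],0],
    [[0,0,0],[0,0,0.02],0],
    [[0,0,0],[0,0,0],0],
    [[0,0,0],[0,0,0],0],
    [[0,0,0],[0,0,0],0],
  ],
  force=3,
)

```text
time: 7.15
position: [546.5, 73.2, 240.6]
tool_rot: [-2.332, 1.565, -2.652]
ft_force: [0.7, 0.3, 0.1]
width: 17.8
```

Run:
```python
from h import *
im,m=shot('wrist','w6'); s,r,q=tool();print(q,s['width'])
g=cv2.cvtColor(im,cv2.COLOR_RGB2GRAY).astype(int); g0=cv2.cvtColor(cv2.imread('pics/w5.png'),cv2.COLOR_BGR2GRAY).astype(int)
for v in range(135,245,6): print(v,g[v,280],g0[v,280])
```

```text
[547.00355557  73.08215439 241.74549273] 18.02960237660583
135 105 104
141 104 104
147 103 110
153 138 140
159 137 138
165 137 140
171 138 141
177 137 132
183 136 134
189 134 133
195 135 135
201 135 135
207 135 135
213 136 135
219 136 136
225 134 137
231 143 142
237 142 144
243 83 87
```

Easing the grip moved the foot only about 2 px. Instead I'll push the foot upright against the far side of the fixed rack (x≈606), gripping lightly.

move_arm(
  motion=[
    [[0,0,0],[0,0.286,0.045],0],
    [[0,0,0],[0,0.286,0.045],0],
    [[0,0,0],[0,0.286,0.045],0],
    [[0,0,0],[0,0.286,0.045],0],
    [[0,0,0],[0,0.286,0.045],0],
    [[0,0,0],[0,0.286,0.045],0],
    [[0,0,0],[0,0.286,0.045],0],
    [[0,0,0],[0,0.286,0.045],0],
    [[0,0,0],[0,0.286,0.045],0],
    [[0,0,0],[0,0.286,0.045],0],
  ],
  force=8,
)

```text
time: 8.03
position: [680.1, 330.1, 242.2]
tool_rot: [-1.446, 1.568, -1.766]
ft_force: [-0.9, 0.6, -0.6]
width: 17.4
```

Run:
```python
from h import *
im,m=shot('wrist','w7'); s,r,q=tool();print(q,s['width']); go(-.336,1,[680,330,86])
print(proj(m,[606,290,35]),proj(m,[606,390,35]))
```

```text
[680.09643734 329.51255347 242.4699728 ] 17.85485370836292
turn [0.015 0.    0.002] shift [ 0.1565  0.0008 -0.0003]
[228.26629481 138.50691619] [311.6292759  109.98910944]
```

View pics/w7.png

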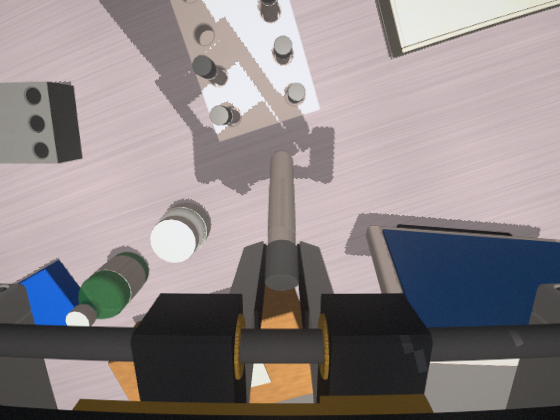

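The rack's far edge (219,140)–(319,108) falls on the predicted x=606 line. The laptop screen's corner is at (372,230), so I'm checking clearance before I descend.

Run:
```python
from h import *
m=pickle.load(open('pics/w7.pkl','rb')); t=camera_model('top'); sc=camera_model('scene')
for z in (0,60,120,180): print(z,onz(m,(372,230),z).round(),onz(t,(115,150),z).round(),onz(t,(108,135),z).round(),onz(sc,(497,278),z).round(),onz(sc,(468,293),z).round())
```

```text
0 [780. 425.   0.] [778. 433.   0.] [829. 460.   0.] [732. 510.   0.] [768. 412.   0.]
60 [755. 415.  60.] [757. 408.  60.] [805. 434.  60.] [757. 471.  60.] [791. 379.  60.]
120 [730. 405. 120.] [736. 383. 120.] [781. 408. 120.] [782. 432. 120.] [814. 346. 120.]
180 [706. 395. 180.] [715. 359. 180.] [758. 382. 180.] [808. 393. 180.] [837. 313. 180.]
```

move_arm(
  motion=[
    [[0.015,0,0],[0.04,0,-0.01],0],
    [[0.015,0,0],[0.08,0,-0.01],0],
    [[0.015,0,0],[0.12,0,-0.01],0],
    [[0.015,0,0],[0.1565,0,-0.01],0],
    [[0.015,0,0],[0.1565,0,-0.01],0],
    [[0.015,0,0],[0.1565,0,-0.02],0],
    [[0.015,0,0],[0.1565,0,-0.032],0],
    [[0.015,0,0],[0.1565,0,-0.045],0],
    [[0.015,0,0],[0.1565,0,-0.058],0],
    [[0.015,0,0],[0.1565,0,-0.062],0],
  ],
)

```text
time: 8.92
position: [622.4, 350.1, 91.8]
tool_rot: [0.411, 1.564, 0.075]
ft_force: [1.4, -0.3, 1.8]
width: 17.7
```

move_arm(
  motion=[
    [[0,0,0],[0,0,-0.003],0],
    [[0,0,0],[0,0,-0.004],0],
  ],
)

```text
time: 9.08
position: [620.3, 352.2, 96.1]
tool_rot: [0.539, 1.557, 0.203]
ft_force: [1.0, -0.5, -0.3]
width: 17.9
```

Run:
```python
from h import *
im,m=shot('wrist','w8'); s,r,q=tool();print(q,s['width'],s['ft_force'])
dbg(im,m,q-[2,0,0],q[2]-73,'c8',150,300,210,350)
```

```text
[620.11293525 352.05786688  95.08759502] 17.530027566438786 [0.57815038 0.2704406  1.11141236]
```

View pics/c8.png

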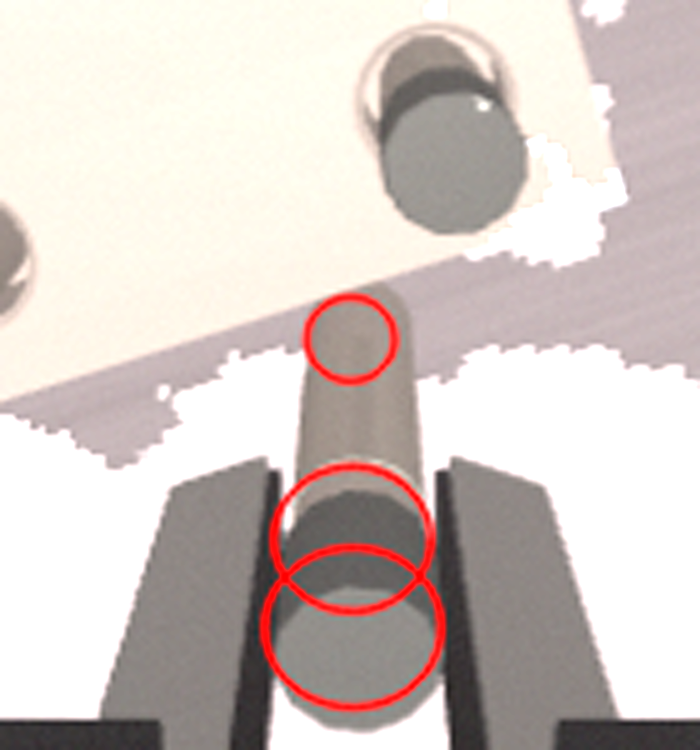

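The tube is nearly straight now; its foot rests against the rack's far face at crop (365,285). I'll compute the residual tilt.

Run:
```python
from h import *
m=pickle.load(open('pics/w8.pkl','rb')); s,r,q=tool()
f=onz(m,(282.4,215),q[2]-73); c=onz(m,(281.4,282),q[2]+27)
print('foot tool',r.inv().apply(f-q).round(1),'cap tool',r.inv().apply(c-q).round(1),q)
go(-.336,1,[620,352,215]);
```

```text
foot tool [73.   1.1 -4.7] cap tool [-27.    0.2   2.2] [620.11293525 352.05786688  95.08759502]
turn [ 0.     0.011 -0.006] shift [-0.1199  0.0006  0.0012]
```

move_arm(
  motion=[
    [[0,0.011,-0.006],[0,0,-0.004],0],
    [[0,0.011,-0.006],[0,0,-0.0065],0],
    [[0,0.011,-0.006],[0,0,-0.0065],0],
    [[0,0.011,-0.006],[0,0,-0.0065],0],
    [[0,0.011,-0.006],[-0.03,0,-0.0062],0],
    [[0,0.011,-0.006],[-0.07,0,-0.006],0],
    [[0,0.011,-0.006],[-0.11,0,-0.006],0],
    [[0,0.011,-0.006],[-0.14,0,-0.006],0],
    [[0,0.011,-0.006],[-0.14,0,-0.006],0],
    [[0,0.011,-0.006],[-0.14,0,-0.006],0],
  ],
)

```text
time: 9.97
position: [613.7, 354.1, 237.6]
tool_rot: [0.845, 1.567, 0.509]
ft_force: [0.3, -0.6, -1.0]
width: 17.6
```

Run:
```python
from h import *
go(-.336,1,[546,82.9,235]); print(tool()[2])
```

```text
turn [ 0.     0.002 -0.003] shift [ 0.0019 -0.2783  0.0254]
[613.71244095 354.05074094 237.55969711]
```

move_arm(
  motion=[
    [[0,0,0],[0,-0.2783,0.0254],0],
    [[0,0,0],[0,-0.2783,0.0254],0],
    [[0,0,0],[0,-0.2783,0.0254],0],
    [[0,0,0],[0,-0.2783,0.0254],0],
    [[0,0,0],[0,-0.2783,0.0254],0],
    [[0,0,0],[0,-0.2783,0.0254],0],
    [[0,0,0],[0,-0.2783,0.0254],0],
    [[0,0,0],[0,-0.2783,0.0254],0],
    [[0,0,0],[0.04,-0.2783,0.0254],0],
    [[0,0.002,-0.003],[0.07,-0.2783,0.0254],0],
  ],
  force=12,
)

```text
time: 10.8
position: [545.5, 82.7, 164.7]
tool_rot: [-2.725, 1.57, -3.062]
ft_force: [0.3, 0.1, -1.6]
width: 17.4
```

move_arm(
  motion=[
    [[0,0,0],[0.0,0,0],0],
    [[0,0,0],[0.0,0,0],0],
  ],
)

```text
time: 10.97
position: [543.0, 83.2, 161.3]
tool_rot: [-2.878, 1.562, 3.068]
ft_force: [0.1, 0.2, -1.0]
width: 17.6
```

Run:
```python
from h import *
im,m=shot('wrist','w9'); s,r,q=tool();print(q,s['width'],s['ft_force'],r.as_matrix().round(3))
a=q+1.6*np.array([.944,-.33,0])
dbg(im,m,a,q[2]-73,'c9',150,300,210,370,[547.4,82.4])
```

```text
[544.87930512  83.14236338 163.85946536] 17.33461478207394 [ 0.40711539 -0.62564763  0.02539521] [[-0.003  0.331  0.944]
 [ 0.     0.944 -0.331]
 [-1.    -0.001 -0.003]]
```

View pics/c9.png

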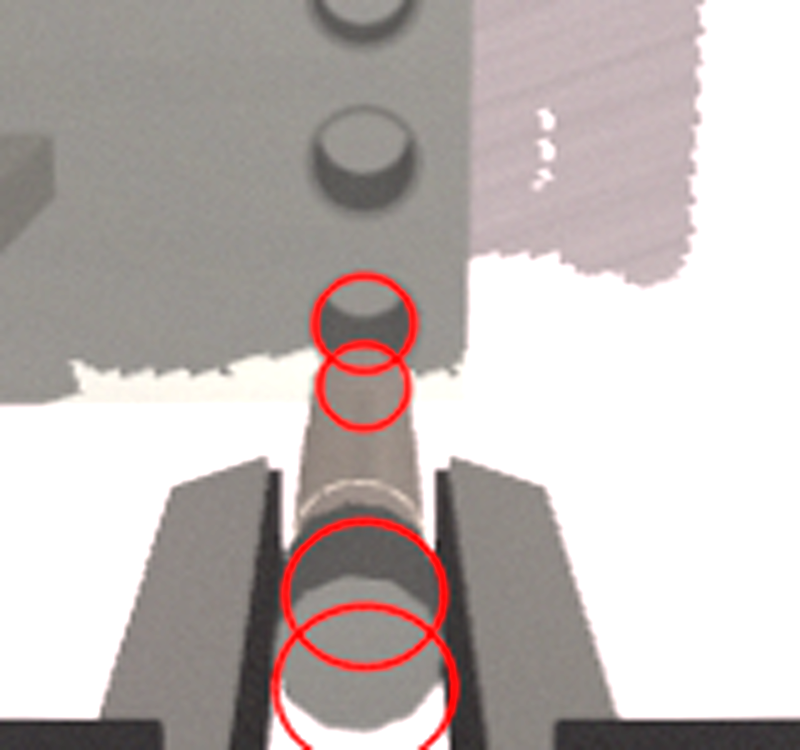

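The bore ring lies exactly on bore 0 at crop (365,320). The tube is nearly upright and its foot is lined up with the bore, so I'm inserting.

move_arm(
  motion=[
    [[0,0,0],[0.015,0,0],0],
    [[0,0,0],[0.03,0,0],0],
    [[0,0,0],[0.042,0,0],0],
    [[0,0,0],[0.05,0,0],0],
    [[0,0,0],[0.058,0,0],0],
    [[0,0,0],[0.066,0,0],0],
    [[0,0,0],[0.074,0,0],0],
    [[0,0,0],[0.08,0,0],0],
    [[0,0,0],[0.08,0,0],0],
    [[0,0,0],[0.08,0,0],0],
  ],
)

```text
time: 11.85
position: [544.8, 83.1, 83.7]
tool_rot: [-2.907, 1.568, 3.039]
ft_force: [0.8, 0.1, -0.6]
width: 17.3
```

Run:
```python
from h import *
s,r,q=tool();print(q,s['width'],s['ft_force'],r.as_matrix().round(3)); go(-.336,1,[q[0],q[1],82])
```

```text
[544.84711102  83.11778332  83.72008917] 17.332047815639434 [ 0.7652022   0.05378641 -0.64146749] [[-0.003  0.331  0.944]
 [ 0.     0.944 -0.331]
 [-1.    -0.001 -0.003]]
turn [-0.001 -0.003  0.001] shift [0.0017 0.     0.    ]
```

The tube went in with no resistance. I'm seating it the last bit, releasing and lifting.

move_arm(
  motion=[
    [[0,0,0],[0.003,0,0],0],
    [[0,0,0],[0.003,0,0],0],
    [[0,0,0],[0.003,0,0],0.4],
    [[0,0,0],[0.003,0,0],0.4],
    [[0,0,0],[0.003,0,0],0.4],
    [[0,0,0],[-0.03,0,0],0.4],
    [[0,0,0],[-0.07,0,0],0.4],
    [[0,0,0],[-0.1,0,0],0.4],
    [[0,0,0],[-0.13,0,0],0.4],
    [[0,0,0],[-0.13,0,0],0.4],
  ],
)

```text
time: 12.68
position: [548.8, 83.0, 220.9]
tool_rot: [0.297, 1.562, -0.04]
ft_force: [0.9, -0.1, 0.5]
width: 37.9
```

```bash
cat >> h.py <<'E'
def cap(im,m,p,z=110,w=22):   # circular cap top near world xy p at height z
    c=proj(m,[p[0],p[1],z]); r=np.linalg.norm(proj(m,[p[0]+8.2,p[1],z])-c)
    u,v=int(c[0]),int(c[1]); g=cv2.cvtColor(im,cv2.COLOR_RGB2GRAY)[v-w:v+w,u-w:u+w]
    g=cv2.resize(g,None,fx=4,fy=4,interpolation=cv2.INTER_CUBIC)
    H=cv2.HoughCircles(g,cv2.HOUGH_GRADIENT,1,20,param1=80,param2=8,minRadius=int(r*3.2),maxRadius=int(r*4.4))
    out=[]
    for a in ([] if H is None else H[0][:4]):
        px=(u-w+a[0]/4,v-w+a[1]/4); out.append(onz(m,px,z)[:2].round(1)); print('cap px',np.round(px,1),'r',a[2]/4,'pred',c.round(1),r.round(1),out[-1])
    return out
E
python3 - <<'E'
from h import *
for n,p,z in [('w2',(447,377),110),('w2',(491,379),110),('w8',(583,378),80),('w9',(545,83),190.5),('w7',(583,302),110),('w7',(538,302),110)]:
    print(n); cap(cv2.imread(f'pics/{n}.png')[:,:,::-1],pickle.load(open(f'pics/{n}.pkl','rb')),p,z)
go(-.336,1,[492,379,150]); s,r,q=tool(); print(q,s['time'])
E
```

```text
w2
cap px [292.4 246.9] r 12.1 pred [287.9 244.7] 11.3 [449.6 379.3]
cap px [292.1 237.6] r 11.55 pred [287.9 244.7] 11.3 [443.2 381.5]
cap px [292.4 231.9] r 9.2 pred [287.9 244.7] 11.3 [439.4 383. ]
w2
cap px [313.9 302.1] r 10.85 pred [312.1 297.7] 10.2 [494.8 379. ]
w8
cap px [300.6 182.6] r 14.35 pred [301.5 179.1] 13.4 [584.8 376.8]
cap px [295.9 167.9] r 10.6 pred [301.5 179.1] 13.4 [575.5 377. ]
cap px [308.9 186.4] r 11.85 pred [301.5 179.1] 13.4 [588.6 380.8]
cap px [297.6 173.6] r 12.4 pred [301.5 179.1] 13.4 [579.1 376.9]
w9
cap px [280.9 280.4] r 15.85 pred [282.4 284.3] 14.7 [542.7  83. ]
cap px [285.9 281.1] r 12.8 pred [282.4 284.3] 14.7 [543.9  85.2]
w7
cap px [218.6 115.6] r 9.575 pred [218.8 114.3] 9.3 [584.  301.4]
cap px [223.6 115.9] r 8.45 pred [218.8 114.3] 9.3 [585.7 305.7]
cap px [231.4 114.9] r 9.3 pred [218.8 114.3] 9.3 [587.1 312.7]
cap px [222.9 127.6] r 8.45 pred [218.8 114.3] 9.3 [595.3 301.3]
w7
cap px [201.6  65.9] r 9.775 pred [200.9  64.7] 9.8 [539.1 302.3]
cap px [207.6  69.6] r 9.2 pred [200.9  64.7] 9.8 [543.8 306.2]
cap px [217.1  76.1] r 9.775 pred [200.9  64.7] 9.8 [551.7 312.3]
cap px [191.1  47.9] r 10.575 pred [200.9  64.7] 9.8 [522.2 298.9]
turn [-0.001  0.009 -0.003] shift [ 0.0703  0.2604 -0.1521]
[548.82377149  82.97207483 220.87710945] 12.6833
```

move_arm(
  motion=[
    [[0,0.009,-0.003],[0,0.2613,-0.1495],0.4],
    [[0,0.009,-0.003],[0,0.2613,-0.1495],0.4],
    [[0,0.009,-0.003],[0,0.2613,-0.1495],0.4],
    [[0,0.009,-0.003],[0,0.2613,-0.1495],0.4],
    [[0,0.009,-0.003],[0,0.2613,-0.1495],0.4],
    [[0,0.009,-0.003],[0,0.2613,-0.1495],0.4],
    [[0,0.009,-0.003],[0,0.2613,-0.1495],0.4],
    [[0,0.009,-0.003],[0.03,0.2613,-0.1495],0.4],
    [[0,0.009,-0.003],[0.06,0.2613,-0.1495],0.4],
    [[0,0.009,-0.003],[0.06,0.2613,-0.1495],0.4],
  ],
)

```text
time: 13.52
position: [490.1, 377.9, 152.5]
tool_rot: [-2.322, 1.558, -2.657]
ft_force: [0.2, -0.1, -1.8]
width: 38.0
```

Run:
```python
from h import *
im,m=shot('wrist','w10'); s,r,q=tool(); c=cap(im,m,(494.8,379),110,26); print(q); go(-.336,1,[494.8,379,82])
b=cap(im,m,(448,305),35)
```

```text
cap px [285.1 240.6] r 11.6 pred [285.7 239.8] 10.8 [495.3 378.4]
cap px [285.1 231.6] r 11.325 pred [285.7 239.8] 10.8 [488.9 380.6]
cap px [298.1 254.1] r 9.95 pred [285.7 239.8] 10.8 [508.1 383.9]
cap px [266.9 222.6] r 8.725 pred [285.7 239.8] 10.8 [478.4 370.6]
[491.71465375 377.92190965 155.66596108]
turn [-0.    -0.007  0.007] shift [0.0736 0.0025 0.003 ]
cap px [198.4 187.4] r 9.6 pred [193.  191.3] 8.9 [446.2 311.2]
cap px [193.4 194.4] r 9.0 pred [193.  191.3] 8.9 [450.8 304.2]
cap px [178.9 179.4] r 7.9 pred [193.  191.3] 8.9 [433.4 297. ]
cap px [189.1 191.4] r 7.675 pred [193.  191.3] 8.9 [446.9 301.6]
```

move_arm(
  motion=[
    [[0,-0.007,0.007],[0.02,0.0025,0.0032],0.4],
    [[0,-0.007,0.007],[0.05,0.0025,0.0032],0.4],
    [[0,-0.007,0.007],[0.0736,0.0025,0.0032],0.4],
    [[0,-0.007,0.007],[0.0736,0.0025,0.0032],0.4],
    [[0,-0.007,0.007],[0.0736,0.0025,0.0032],0.4],
    [[0,-0.007,0.007],[0.0736,0.0025,0.0032],0.0],
    [[0,-0.007,0.007],[0.0736,0.0025,0.0032],0.0],
    [[0,-0.007,0.007],[0.0736,0.0025,0.0032],0.0],
    [[0,-0.007,0.007],[0.0736,0.0025,0.0032],0.0],
    [[0,-0.007,0.007],[0.0736,0.0025,0.0032],0.0],
  ],
  force=15,
)

```text
time: 14.4
position: [496.2, 379.3, 84.1]
tool_rot: [0.592, 1.567, 0.256]
ft_force: [-0.3, -1.3, 6.0]
width: 18.0
```

move_arm(
  motion=[
    [[0,0,0],[-0.03,0,0],0],
    [[0,0,0],[-0.06,0,0],0],
    [[0,0,0],[-0.09,0,0],0],
    [[0,0,0],[-0.12,0,0],0],
    [[0,0,0],[-0.15,0,0],0],
    [[0,0,0],[-0.15,0,0],0],
    [[0,0,0],[-0.15,0,0],0],
  ],
)

```text
time: 14.98
position: [496.6, 379.8, 236.4]
tool_rot: [0.727, 1.563, 0.392]
ft_force: [0.5, 0.2, -0.6]
width: 17.6
```

Run:
```python
from h import *
go(-.336,1,[490.8,102.2,240]); s,r,q=tool();print(q,s['width'])
```

```text
turn [ 0.     0.006 -0.005] shift [-0.0045 -0.264   0.086 ]
[496.58962037 379.79041465 236.43458873] 17.594398597930574
```

move_arm(
  motion=[
    [[0,0.006,-0.005],[0,-0.264,0.086],0],
    [[0,0.006,-0.005],[0,-0.264,0.086],0],
    [[0,0.006,-0.005],[0,-0.264,0.086],0],
    [[0,0.006,-0.005],[0,-0.264,0.086],0],
    [[0,0.006,-0.005],[0,-0.264,0.086],0],
    [[0,0.006,-0.005],[0,-0.264,0.086],0],
    [[0,0.006,-0.005],[0,-0.264,0.086],0],
    [[0,0.006,-0.005],[0.03,-0.264,0.086],0],
    [[0,0.006,-0.005],[0.06,-0.264,0.086],0],
    [[0,0.006,-0.005],[0.066,-0.264,0.086],0],
  ],
)

```text
time: 15.82
position: [486.9, 101.8, 162.9]
tool_rot: [-2.857, 1.559, 3.089]
ft_force: [-1.3, -0.2, -1.1]
width: 17.7
```

move_arm(
  motion=[
    [[0,0,0],[0.0,0,0],0],
    [[0,0,0],[0.0,0,0],0],
    [[0,0,0],[0.0,0,0],0],
  ],
)

```text
time: 16.07
position: [487.1, 102.2, 163.4]
tool_rot: [-2.865, 1.56, 3.081]
ft_force: [-0.5, -0.4, 0.7]
width: 17.5
```

Run:
```python
from h import *
im,m=shot('wrist','w11'); s,r,q=tool();print(q,s['width'],r.as_matrix().round(3))
a=q-.8*np.array([.944,-.33,0])
c,sn=np.cos(-.336),np.sin(-.336);M=np.array([[c,-sn],[sn,c]])
px=[tuple(np.int32(proj(m,[*(M@BXY[i]+[493.7,19.6]),50]).round())) for i in range(6)]; print(px)
try: carrier(im,m,[px[i] for i in (3,4,5)],[3,4,5])
except Exception as e: print(e)
cap(im,m,a[:2],q[2]+27)
im2=im[:,:,::-1].copy()
for p,z,rr in [(a,q[2]-74,7),(a,q[2]+26,8)]+[(M@BXY[i]+[493.7,19.6],50,9) for i in range(6)]:
    P=[proj(m,[p[0]+rr*np.cos(k),p[1]+rr*np.sin(k),z]) for k in np.linspace(0,6.3,40)]
    cv2.polylines(im2,[np.int32(np.array(P)*16)],False,(0,0,255),1,cv2.LINE_AA,4)
cv2.imwrite('pics/c11.png',cv2.resize(im2[140:310,80:360],None,fx=2.8,fy=2.8,interpolation=cv2.INTER_CUBIC))
```

```text
[487.6601623  102.1597312  164.05893739] 17.894324891339554 [[-0.01   0.33   0.944]
 [ 0.001  0.944 -0.33 ]
 [-1.    -0.003 -0.009]]
[(np.int32(283), np.int32(273)), (np.int32(283), np.int32(244)), (np.int32(283), np.int32(213)), (np.int32(126), np.int32(272)), (np.int32(122), np.int32(243)), (np.int32(118), np.int32(213))]
(np.int32(126), np.int32(272)) [125.7 272.7] 9.6
(np.int32(122), np.int32(243)) [122.  243.5] 9.7
(np.int32(118), np.int32(213)) [118.5 212.5] 10.1
carrier [494.8  19.2] yaw -0.3488 resid [[0.5, -0.1], [0.0, -0.1], [-0.6, 0.3]]
cap px [283.4 276.4] r 15.3 pred [281.7 278.7] 14.8 [485.9 103.6]
cap px [278.1 276.6] r 13.925 pred [281.7 278.7] 14.8 [485.2 101.1]
cap px [278.1 291.6] r 13.6 pred [281.7 278.7] 14.8 [493.1  98.3]
cap px [287.9 299.1] r 14.95 pred [281.7 278.7] 14.8 [498.8 101.6]
```

View pics/c11.png

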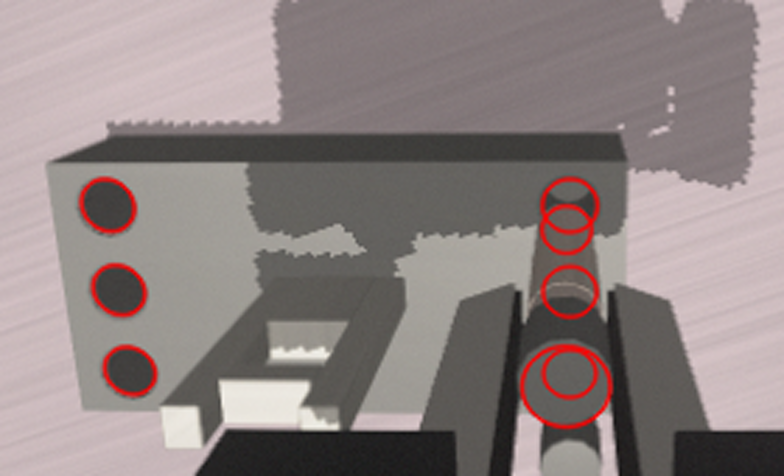

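All bore rings match, so the carrier has not moved. The second tube hangs straight and needs about 3.8 mm along tool z.

move_arm(
  motion=[
    [[0,-0.009,0.003],[0.0,0.001,0.0038],0],
    [[0,-0.009,0.003],[0.015,0.001,0.0038],0],
    [[0,-0.009,0.003],[0.025,0.001,0.0038],0],
    [[0,-0.009,0.003],[0.035,0.001,0.0038],0],
    [[0,-0.009,0.003],[0.045,0.001,0.0038],0],
    [[0,-0.009,0.003],[0.055,0.001,0.0038],0],
    [[0,-0.009,0.003],[0.065,0.001,0.0038],0],
    [[0,-0.009,0.003],[0.075,0.001,0.0038],0],
    [[0,-0.009,0.003],[0.081,0.001,0.0038],0],
    [[0,-0.009,0.003],[0.081,0.001,0.0038],0],
  ],
)

```text
time: 16.95
position: [491.3, 101.8, 82.7]
tool_rot: [1.136, 1.57, 0.799]
ft_force: [0.0, 0.4, -0.5]
width: 17.5
```

move_arm(
  motion=[
    [[0,0,0],[0.0,0,0],0],
    [[0,0,0],[0,0,0],0],
  ],
)

```text
time: 17.12
position: [491.4, 101.8, 82.7]
tool_rot: [1.149, 1.57, 0.813]
ft_force: [0.4, -0.7, 2.0]
width: 17.4
```

move_arm(
  motion=[
    [[0,0,0],[0.0,0,0],0.4],
    [[0,0,0],[0.0,0,0],0.4],
    [[0,0,0],[0.0,0,0],0.4],
    [[0,0,0],[-0.03,0,0],0.4],
    [[0,0,0],[-0.07,0,0],0.4],
    [[0,0,0],[-0.1,0,0],0.4],
    [[0,0,0],[-0.13,0,0],0.4],
    [[0,0,0],[-0.13,0,0],0.4],
  ],
)

```text
time: 17.78
position: [495.1, 101.7, 219.8]
tool_rot: [0.347, 1.558, 0.01]
ft_force: [0.8, 0.3, 1.5]
width: 37.5
```

move_arm(
  motion=[
    [[0,0,0],[0,0.205,-0.021],0.4],
    [[0,0,0],[0,0.205,-0.021],0.4],
    [[0,0,0],[0,0.205,-0.021],0.4],
    [[0,0,0],[0,0.205,-0.021],0.4],
    [[0,0,0],[0,0.205,-0.021],0.4],
    [[0,0,0],[0.02,0.205,-0.021],0.4],
    [[0,0,0],[0.04,0.205,-0.021],0.4],
    [[0,0,0],[0.06,0.205,-0.021],0.4],
    [[0,0,0],[0.06,0.205,-0.021],0.4],
    [[0,0,0],[0.06,0.205,-0.021],0.4],
  ],
)

```text
time: 18.62
position: [542.6, 301.9, 158.7]
tool_rot: [0.233, 1.562, -0.104]
ft_force: [0.1, -0.4, 0.9]
width: 37.6
```

Run:
```python
from h import *
im,m=shot('wrist','w12'); s,r,q=tool(); c=cap(im,m,(539.1,302.3),110,26); print(q,s['width']); go(-.336,1,[539.1,302.3,82]); go(-.336,1,[*c[0],82])
```

```text
cap px [281.1 225.9] r 11.6 pred [280.3 226. ] 10.7 [539.2 302.9]
cap px [281.1 217.4] r 11.05 pred [280.3 226. ] 10.7 [533.1 305. ]
cap px [294.9 242.9] r 10.475 pred [280.3 226. ] 10.7 [554.9 308.1]
cap px [260.4 209.4] r 11.3 pred [280.3 226. ] 10.7 [522.6 293. ]
[543.64213349 302.10308345 160.45816767] 37.92001875496601
turn [-0.001  0.012 -0.004] shift [ 0.0784 -0.0016 -0.0053]
turn [-0.001  0.012 -0.004] shift [ 0.0784 -0.001  -0.0054]
```

move_arm(
  motion=[
    [[0,0.012,-0.004],[0.01,-0.001,-0.0054],0.4],
    [[0,0.012,-0.004],[0.035,-0.001,-0.0054],0.4],
    [[0,0.012,-0.004],[0.06,-0.001,-0.0054],0.4],
    [[0,0.012,-0.004],[0.0784,-0.001,-0.0054],0.4],
    [[0,0.012,-0.004],[0.0784,-0.001,-0.0054],0.4],
    [[0,0.012,-0.004],[0.0784,-0.001,-0.0054],0.0],
    [[0,0.012,-0.004],[0.0784,-0.001,-0.0054],0.0],
    [[0,0.012,-0.004],[0.0784,-0.001,-0.0054],0.0],
    [[0,0.012,-0.004],[0.0784,-0.001,-0.0054],0.0],
    [[0,0.012,-0.004],[0.0784,-0.001,-0.0054],0.0],
  ],
)

```text
time: 19.5
position: [540.5, 303.4, 84.1]
tool_rot: [0.761, 1.568, 0.424]
ft_force: [0.0, -0.3, 5.0]
width: 17.8
```

move_arm(
  motion=[
    [[0,0,0],[-0.03,0,0],0],
    [[0,0,0],[-0.06,0,0],0],
    [[0,0,0],[-0.09,0,0],0],
    [[0,0,0],[-0.12,0,0],0],
    [[0,0,0],[-0.16,0,0],0],
    [[0,0,0],[-0.16,0,0],0],
    [[0,0,0],[-0.16,0,0],0],
  ],
)

```text
time: 20.08
position: [541.6, 303.8, 248.0]
tool_rot: [0.7, 1.561, 0.364]
ft_force: [0.2, 0.7, -1.7]
width: 18.0
```

Run:
```python
from h import *
go(-.336,1,[496.7,-63,250]); s,r,q=tool();print(q,s['width'])
```

```text
turn [-0.     0.008 -0.007] shift [-0.0037 -0.3611  0.0787]
[541.61716765 303.81648114 248.01289641] 18.026409300228725
```

move_arm(
  motion=[
    [[0,0.008,-0.007],[0,-0.361,0.079],0],
    [[0,0.008,-0.007],[0,-0.361,0.079],0],
    [[0,0.008,-0.007],[0,-0.361,0.079],0],
    [[0,0.008,-0.007],[0,-0.361,0.079],0],
    [[0,0.008,-0.007],[0,-0.361,0.079],0],
    [[0,0.008,-0.007],[0,-0.361,0.079],0],
    [[0,0.008,-0.007],[0,-0.361,0.079],0],
    [[0,0.008,-0.007],[0,-0.361,0.079],0],
    [[0,0.008,-0.007],[0,-0.361,0.079],0],
    [[0,0.008,-0.007],[0,-0.361,0.079],0],
  ],
)

```text
time: 20.92
position: [495.5, -67.8, 244.6]
tool_rot: [-2.443, 1.567, -2.786]
ft_force: [0.2, 1.2, -0.3]
width: 17.5
```

move_arm(
  motion=[
    [[0,0,0],[0.03,0,0],0],
    [[0,0,0],[0.06,0,0],0],
    [[0,0,0],[0.075,0,0],0],
    [[0,0,0],[0.075,0,0],0],
    [[0,0,0],[0.075,0,0],0],
  ],
)

```text
time: 21.33
position: [494.2, -67.2, 168.0]
tool_rot: [-2.842, 1.564, 3.098]
ft_force: [-0.7, 0.5, 0.3]
width: 17.2
```

```bash
cat >> h.py <<'E'
def chk(f,off,bore,see,T=(493.7,19.6),A=-.336):
    im,m=shot('wrist',f); s,r,q=tool();print(q,s['width'],r.as_matrix()[:,0].round(3))
    c,sn=np.cos(A),np.sin(A);M=np.array([[c,-sn],[sn,c]]); zx=np.array([c,sn])
    px=[tuple(int(k) for k in proj(m,[*(M@BXY[i]+T),50]).round()) for i in range(6)]
    carrier(im,m,[px[i] for i in see],see)
    cap(im,m,q[:2]+off*zx,q[2]+27)
    b=M@BXY[bore]+T; go(A,1,[*(b-off*zx),82]); return im,m,q
E
python3 - <<'E'
from h import *
chk('w13',-1.0,3,[4,5])
E
```

```text
[495.27445665 -67.54650078 169.61794368] 17.42233914719451 [-0.004 -0.001 -1.   ]
(287, 177) [286.4 177. ] 10.4
(287, 143) [286.5 143.5] 12.3
carrier [494.4  19. ] yaw -0.3424 resid [[-0.0, 0.0], [0.0, -0.0]]
cap px [282.1 275.4] r 15.85 pred [281.5 280.6] 14.8 [491.7 -65.9]
cap px [276.9 274.9] r 12.625 pred [281.5 280.6] 14.8 [490.6 -68.3]
cap px [287.1 275.9] r 12.4 pred [281.5 280.6] 14.8 [492.8 -63.7]
turn [-0.007 -0.003  0.002] shift [0.0876 0.0049 0.001 ]
```

move_arm(
  motion=[
    [[-0.007,-0.003,0.002],[0.0,0.0049,0.0018],0],
    [[-0.007,-0.003,0.002],[0.015,0.0049,0.0018],0],
    [[-0.007,-0.003,0.002],[0.03,0.0049,0.0018],0],
    [[-0.007,-0.003,0.002],[0.04,0.0049,0.0018],0],
    [[-0.007,-0.003,0.002],[0.05,0.0049,0.0018],0],
    [[-0.007,-0.003,0.002],[0.06,0.0049,0.0018],0],
    [[-0.007,-0.003,0.002],[0.07,0.0049,0.0018],0],
    [[-0.007,-0.003,0.002],[0.08,0.0049,0.0018],0],
    [[-0.007,-0.003,0.002],[0.087,0.0049,0.0018],0],
    [[-0.007,-0.003,0.002],[0.087,0.0049,0.0018],0],
  ],
)

```text
time: 22.22
position: [498.8, -63.8, 82.3]
tool_rot: [-0.132, 1.57, -0.467]
ft_force: [0.2, -0.7, -0.1]
width: 17.4
```

move_arm(
  motion=[
    [[0,0,0],[0.0,0,0],0],
    [[0,0,0],[0,0,0],0],
  ],
)

```text
time: 22.38
position: [498.9, -63.9, 82.2]
tool_rot: [-0.128, 1.57, -0.464]
ft_force: [-0.6, 0.2, -0.3]
width: 17.7
```

move_arm(
  motion=[
    [[0,0,0],[0.0,0,0],0.4],
    [[0,0,0],[0.0,0,0],0.4],
    [[0,0,0],[0.0,0,0],0.4],
    [[0,0,0],[-0.03,0,0],0.4],
    [[0,0,0],[-0.07,0,0],0.4],
    [[0,0,0],[-0.1,0,0],0.4],
    [[0,0,0],[-0.13,0,0],0.4],
    [[0,0,0],[-0.13,0,0],0.4],
  ],
)

```text
time: 23.05
position: [502.3, -65.1, 219.4]
tool_rot: [-0.025, 1.558, -0.36]
ft_force: [0.3, -0.3, 0.2]
width: 37.5
```

move_arm(
  motion=[
    [[0,0,0],[0,0.373,-0.042],0.4],
    [[0,0,0],[0,0.373,-0.042],0.4],
    [[0,0,0],[0,0.373,-0.042],0.4],
    [[0,0,0],[0,0.373,-0.042],0.4],
    [[0,0,0],[0,0.373,-0.042],0.4],
    [[0,0,0],[0,0.373,-0.042],0.4],
    [[0,0,0],[0,0.373,-0.042],0.4],
    [[0,0,0],[0,0.373,-0.042],0.4],
    [[0,0,0],[0.03,0.373,-0.042],0.4],
    [[0,0,0],[0.06,0.373,-0.042],0.4],
  ],
)

```text
time: 23.88
position: [589.0, 306.2, 161.7]
tool_rot: [0.31, 1.55, -0.022]
ft_force: [0.5, -0.2, 0.5]
width: 38.0
```

move_arm(
  motion=[
    [[0,0,0],[0.0,0,0],0.4],
    [[0,0,0],[0,0,0],0.4],
  ],
)

```text
time: 24.05
position: [587.4, 306.5, 159.3]
tool_rot: [0.213, 1.555, -0.117]
ft_force: [0.4, 0.1, 1.0]
width: 37.7
```

Run:
```python
from h import *
im,m=shot('wrist','w14'); s,r,q=tool(); c=cap(im,m,(584,301.6),110,26); print(q,s['width']); go(-.336,1,[584,301.6,82]); go(-.336,1,[*c[0],82])
```

```text
cap px [273.6 227.6] r 11.35 pred [273.4 227.7] 10.7 [584.  301.8]
cap px [274.4 219.6] r 11.35 pred [273.4 227.7] 10.7 [578.4 304.3]
cap px [273.9 214.6] r 9.075 pred [273.4 227.7] 10.7 [574.8 305.2]
cap px [293.4 211.1] r 9.775 pred [273.4 227.7] 10.7 [576.8 319.3]
[588.80740808 306.03590466 161.88548131] 37.529736829575356
turn [ 0.005  0.019 -0.006] shift [ 0.0798 -0.0062 -0.0046]
turn [ 0.005  0.019 -0.006] shift [ 0.0798 -0.006  -0.0047]
```

move_arm(
  motion=[
    [[0.005,0.019,-0.006],[0.0,-0.006,-0.0047],0.4],
    [[0.005,0.019,-0.006],[0.03,-0.006,-0.0047],0.4],
    [[0.005,0.019,-0.006],[0.06,-0.006,-0.0047],0.4],
    [[0.005,0.019,-0.006],[0.0798,-0.006,-0.0047],0.4],
    [[0.005,0.019,-0.006],[0.0798,-0.006,-0.0047],0.4],
    [[0.005,0.019,-0.006],[0.0798,-0.006,-0.0047],0.0],
    [[0.005,0.019,-0.006],[0.0798,-0.006,-0.0047],0.0],
    [[0.005,0.019,-0.006],[0.0798,-0.006,-0.0047],0.0],
    [[0.005,0.019,-0.006],[0.0798,-0.006,-0.0047],0.0],
    [[0.005,0.019,-0.006],[0.0798,-0.006,-0.0047],0.0],
  ],
)

```text
time: 24.93
position: [585.8, 302.0, 84.9]
tool_rot: [0.449, 1.566, 0.113]
ft_force: [-0.7, 0.2, 6.6]
width: 17.1
```

move_arm(
  motion=[
    [[0,0,0],[-0.03,0,0],0],
    [[0,0,0],[-0.06,0,0],0],
    [[0,0,0],[-0.09,0,0],0],
    [[0,0,0],[-0.12,0,0],0],
    [[0,0,0],[-0.16,0,0],0],
    [[0,0,0],[-0.16,0,0],0],
    [[0,0,0],[-0.16,0,0],0],
  ],
)

```text
time: 25.52
position: [586.7, 302.7, 249.3]
tool_rot: [0.58, 1.559, 0.244]
ft_force: [0.5, 0.2, -0.6]
width: 17.6
```

Run:
```python
from h import *
go(-.336,1,[440,-43.2,250]); s,r,q=tool();print(q,s['width'])
```

```text
turn [-0.     0.01  -0.006] shift [-0.0034 -0.3749 -0.0244]
[586.7070841  302.66384852 249.29148382] 17.573265017641106
```

move_arm(
  motion=[
    [[0,0.01,-0.006],[0,-0.375,-0.0244],0],
    [[0,0.01,-0.006],[0,-0.375,-0.0244],0],
    [[0,0.01,-0.006],[0,-0.375,-0.0244],0],
    [[0,0.01,-0.006],[0,-0.375,-0.0244],0],
    [[0,0.01,-0.006],[0,-0.375,-0.0244],0],
    [[0,0.01,-0.006],[0,-0.375,-0.0244],0],
    [[0,0.01,-0.006],[0,-0.375,-0.0244],0],
    [[0,0.01,-0.006],[0,-0.375,-0.0244],0],
    [[0,0.01,-0.006],[0,-0.375,-0.0244],0],
    [[0,0.01,-0.006],[0,-0.375,-0.0244],0],
  ],
)

```text
time: 26.35
position: [437.4, -48.1, 245.1]
tool_rot: [-2.563, 1.568, -2.907]
ft_force: [0.3, -0.1, -0.9]
width: 17.5
```

move_arm(
  motion=[
    [[0,0,0],[0.03,0,0],0],
    [[0,0,0],[0.06,0,0],0],
    [[0,0,0],[0.075,0,0],0],
    [[0,0,0],[0.075,0,0],0],
    [[0,0,0],[0.075,0,0],0],
  ],
)

```text
time: 26.77
position: [436.3, -47.4, 168.8]
tool_rot: [-2.908, 1.565, 3.032]
ft_force: [-0.0, -0.7, 0.1]
width: 17.5
```

Run:
```python
from h import *
im,m,q=chk('w15',-1.6,5,[1,4])
print([proj(m,[*p,110]).round() for p in [(547.4,82.4),(490.8,102.2),(496.7,-63)]])
dbg(im,m,q+[-1.5,.5,0],q[2]-75,'c15',150,300,210,370,[440,-43.2])
```

```text
[437.35693908 -47.81617026 170.2931523 ] 17.369877941584363 [-0.003 -0.    -1.   ]
(446, 238) [446.  238.5] 9.7
(287, 240) [284.  247.5] 9.7
carrier [496.9  16.8] yaw -0.287 resid [[0.5, 1.6], [-0.5, -1.6]]
cap px [282.6 274.6] r 15.825 pred [281.5 279.4] 14.8 [433.6 -45.9]
cap px [276.9 273.9] r 12.3 pred [281.5 279.4] 14.8 [432.2 -48.4]
turn [-0.007 -0.003  0.001] shift [0.0883 0.0054 0.0028]
[array([475., 297.]), array([487., 228.]), array([289., 300.])]
```

View pics/w15.png

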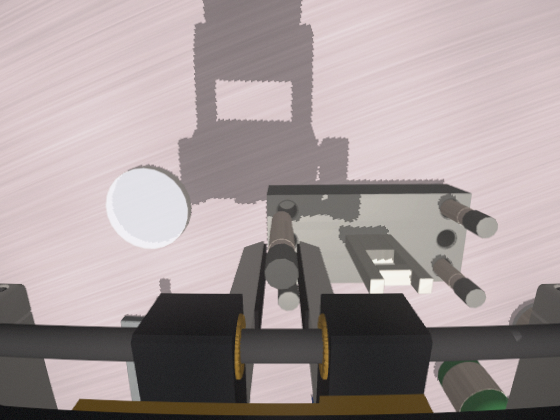

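The three inserted caps, at (475,297), (487,226) and (289,300), are where fully home tubes should be, and the carrier has not moved. Inserting the fourth into bore 5.

move_arm(
  motion=[
    [[-0.007,-0.003,0.002],[0.0,0.0054,0.0032],0],
    [[-0.007,-0.003,0.002],[0.015,0.0054,0.0032],0],
    [[-0.007,-0.003,0.002],[0.03,0.0054,0.0032],0],
    [[-0.007,-0.003,0.002],[0.04,0.0054,0.0032],0],
    [[-0.007,-0.003,0.002],[0.05,0.0054,0.0032],0],
    [[-0.007,-0.003,0.002],[0.06,0.0054,0.0032],0],
    [[-0.007,-0.003,0.002],[0.07,0.0054,0.0032],0],
    [[-0.007,-0.003,0.002],[0.08,0.0054,0.0032],0],
    [[-0.007,-0.003,0.002],[0.087,0.0054,0.0032],0],
    [[-0.007,-0.003,0.002],[0.087,0.0054,0.0032],0],
  ],
)

```text
time: 27.65
position: [442.4, -44.1, 83.0]
tool_rot: [0.651, 1.57, 0.314]
ft_force: [0.1, 0.0, -0.4]
width: 17.6
```

move_arm(
  motion=[
    [[0,0,0],[0.0,0,0],0],
    [[0,0,0],[0,0,0],0],
  ],
)

```text
time: 27.82
position: [442.5, -44.1, 82.9]
tool_rot: [0.673, 1.57, 0.336]
ft_force: [0.8, -0.9, 0.6]
width: 17.6
```

move_arm(
  motion=[
    [[0,0,0],[0.0,0,0],0.4],
    [[0,0,0],[0.0,0,0],0.4],
    [[0,0,0],[0.0,0,0],0.4],
    [[0,0,0],[-0.03,0,0],0.4],
    [[0,0,0],[-0.07,0,0],0.4],
    [[0,0,0],[-0.11,0,0],0.4],
    [[0,0,0],[-0.15,0,0],0.75],
    [[0,0,0],[-0.17,0.04,0],0.75],
    [[0,0,0],[-0.17,0.077,0.027],0.75],
    [[0,0,0],[-0.17,0.077,0.027],0.75],
  ],
)

```text
time: 28.65
position: [496.5, 21.9, 254.9]
tool_rot: [0.452, 1.565, 0.118]
ft_force: [-0.1, 0.6, -1.1]
width: 60.6
```

move_arm(
  motion=[
    [[0,0,0],[-0.03,-0.15,-0.06],0.75],
    [[0,0,0],[-0.06,-0.15,-0.06],0.75],
    [[0,0,0],[-0.08,-0.15,-0.06],0.75],
    [[0,0,0],[-0.08,-0.15,-0.06],0.75],
    [[0,0,0],[-0.08,-0.15,-0.06],0.75],
    [[0,0,0],[-0.08,-0.15,-0.06],0.75],
    [[0,0,0],[-0.08,-0.15,-0.06],0.75],
  ],
)

```text
time: 29.23
position: [390.0, -100.5, 334.0]
tool_rot: [0.445, 1.564, 0.109]
ft_force: [-0.0, 0.3, -0.7]
width: 70.3
```

Run:
```python
from h import *
im,m=shot('wrist','w16'); s,r,q=tool();print(q,s['time'],s['width'])
t=cv2.imread('pics/top0.png'); tm=camera_model('top'); g=cv2.cvtColor(t,cv2.COLOR_BGR2GRAY)
mask=np.zeros_like(g); mask[160:245,318:365]=g[160:245,318:365]>150
n,l,st,ce=cv2.connectedComponentsWithStats(mask)
for j in np.argsort(-st[1:,4])[:3]+1:
    P=np.argwhere(l==j)[:,::-1]; W=np.array([onz(tm,p,220)[:2] for p in P],np.float32); print(st[j],W.min(0),W.max(0),cv2.minAreaRect(W))
# stand base corners guess projected in wrist
A=-.346; S=np.array([642,-256.]);c,sn=np.cos(A),np.sin(A)
im2=im[:,:,::-1].copy()
for x,y,z in [(-150,0,180),(-12,0,180),(-124,0,220),(12,0,220)]:
    p=proj(m,[*(S+[c*x-sn*y,sn*x+c*y]),z]); print(x,p.round()); cv2.circle(im2,tuple(np.int32(p.round()).tolist()),2,(0,0,255),-1)
cv2.imwrite('pics/c16.png',cv2.resize(im2,(800,600)))
```

```text
[390.00419774 -99.82762687 333.0959238 ] 29.2833 70.49233988346302
-150 [227. 315.]
-12 [231. 408.]
-124 [222. 357.]
12 [228. 450.]
```

View pics/c16.png

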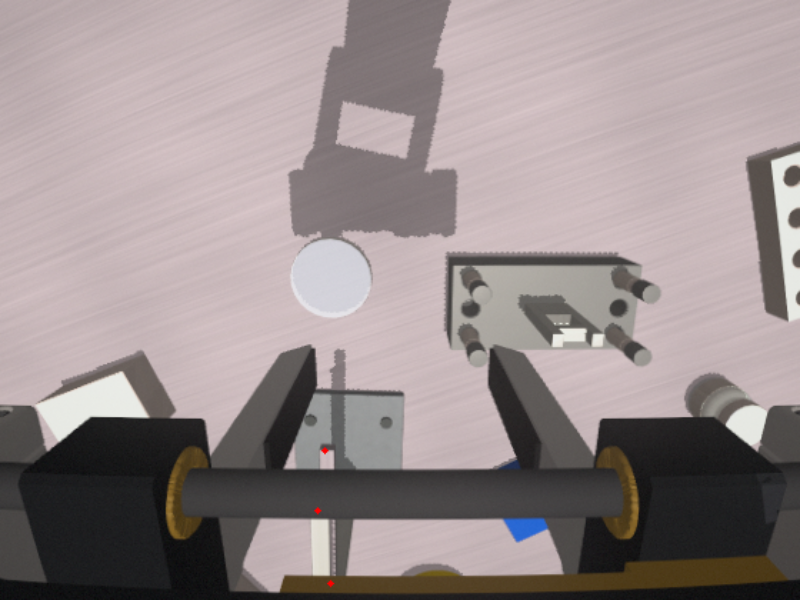

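All four tubes stand in the carrier. The peg tip is at display (327,448) against a predicted (324,450), and the stand's base edge runs from (297,391) to (404,392).

Run:
```python
from h import *
t=cv2.imread('pics/top0.png'); tm=camera_model('top'); g=cv2.cvtColor(t,cv2.COLOR_BGR2GRAY)
print(np.percentile(g[160:245,318:365],[50,90,95,99]))
for th in (115,130):
    mask=np.zeros_like(g); mask[160:250,318:365]=g[160:250,318:365]>th
    n,l,st,ce=cv2.connectedComponentsWithStats(mask)
    for j in np.argsort(-st[1:,4])[:2]+1:
        P=np.argwhere(l==j)[:,::-1]; W=np.array([onz(tm,p,220)[:2] for p in P],np.float32); R_=cv2.minAreaRect(W); print(th,st[j],R_,cv2.boxPoints(R_).round(0).tolist())
m=pickle.load(open('pics/w16.pkl','rb')); im=cv2.imread('pics/w16.png'); gw=cv2.cvtColor(im,cv2.COLOR_BGR2GRAY)
for v in (310,313,316,320,324): print(v,gw[v,215:245])
for v in (366,380,395): print(v,gw[v,208:240])
a,b=onz(m,(207.9,273.7),12),onz(m,(282.8,274.4),12); print('base',a,b,np.linalg.norm(a-b),'yaw',np.arctan2(-(b-a)[0],(b-a)[1]))
```

```text
[ 95.   104.   132.   139.06]
115 [335 168  24  52 306] ((587.799072265625, -239.25975036621094), (22.630537033081055, 134.81590270996094), 69.7859878540039) [[521.0, -227.0], [647.0, -273.0], [655.0, -252.0], [528.0, -205.0]]
115 [329 223   6   8  32] ((505.5987243652344, -201.59963989257812), (9.308929443359375, 19.72772789001465), 74.58441925048828) [[495.0, -203.0], [514.0, -209.0], [516.0, -200.0], [497.0, -194.0]]
130 [335 168  23  51 241] ((588.6596069335938, -239.0037841796875), (19.55128288269043, 131.93927001953125), 70.04124450683594) [[523.0, -226.0], [647.0, -271.0], [654.0, -252.0], [530.0, -207.0]]
130 [329 223   5   8  10] ((506.45574951171875, -200.0050811767578), (5.2694315910339355, 17.814361572265625), 72.75056457519531) [[497.0, -200.0], [514.0, -205.0], [516.0, -200.0], [499.0, -195.0]]
310 [149 148 149 149 150 150 149 150 150 139 127 121 126 125 126 125 131  96
  88  92  97  98  95  95  95 100 138 152 153 154]
313 [148 149 149 149 150 151 151 151 144  89  73  75  74  74  75  75  75  74
  76  76  96  95  95  96  95  96 109 152 153 153]
316 [151 152 148 148 148 1
[... 195 characters left out ...]
 96  94  95  94 113 112 124 150]
324 [145 146 146 147 148 148 148 146 135 180 190 192 195 189 187 191 196 200
 172  82  90  92  94  94  95  94  95  93  94  96]
366 [186 186 185 185 184 184 186 185 175 185 226 223 223 222 222 220 220 221
 222 222 224 203 141 113 127 150 113  77  84  89  89  89]
380 [185 184 184 185 187 187 187 187 186 183 217 223 221 221 220 219 219 219
 220 221 220 213 159 108 119 136 121  80  86  89  89  88]
395 [186 189 189 189 188 185 186 188 188 190 181 225 220 220 221 217 218 218
 217 219 218 218 186 102 123 141 145  77  83  88  86  86]
base [ 510.84134573 -271.18936397   12.        ] [ 552.96996651 -153.71717039   12.        ] 124.79798457693656 yaw -0.3443389743143437
```

Run:
```python
from h import *
m=pickle.load(open('pics/w16.pkl','rb'))
A=-.347; c,sn=np.cos(A),np.sin(A); X=np.array([c,sn]);Y=np.array([-sn,c])
for n,p in [('peg tip w',onz(m,(228.3,315),180)),('peg w',onz(m,(228.6,324),180)),('arm w',onz(m,(223.6,366),220)),('arm w',onz(m,(224.4,395),220)),('base mid w',np.array([531.9,-212.4])),('arm top ctr(-56)',np.array([588.3,-239.1])),('arm tip t',np.array([525.5,-216.3])),('col end t',np.array([650.7,-262]))]:
    p=p[:2]; print(n,p.round(1),'along',(p@X).round(1),'lat',(p@Y).round(1))
print('ref 642,-256',np.array([642,-256])@X,np.array([642,-256])@Y)
```

```text
peg tip w [ 501.5 -203.7] along 540.9 lat -21.0
peg w [ 512.8 -207.9] along 553.0 lat -21.1
arm w [ 536.3 -216.9] along 578.1 lat -21.6
arm w [ 573.5 -231.3] along 618.0 lat -22.5
base mid w [ 531.9 -212.4] along 572.4 lat -18.9
arm top ctr(-56) [ 588.3 -239.1] along 634.5 lat -24.8
arm tip t [ 525.5 -216.3] along 567.7 lat -24.7
col end t [ 650.7 -262. ] along 701.0 lat -25.1
ref 642,-256 690.7949945181208 -22.411504829203636
```

Run:
```python
from h import *
m=pickle.load(open('pics/w16.pkl','rb')); im=cv2.imread('pics/w16.png')[:,:,::-1]
carrier(im,m,[(433,215),(329,216)],[1,4])
T=np.array([493.7,19.6]);c,sn=np.cos(-.336),np.sin(-.336);M=np.array([[c,-sn],[sn,c]])
for i in (0,2,3,5): cap(im,m,M@BXY[i]+T,110,14)
go(-.336,1,[493.7,19.6,220])
```

```text
(433, 215) [432.5 215. ] 6.3
(329, 216) [329. 216.] 6.3
carrier [493.4  19.4] yaw -0.3267 resid [[-0.1, -0.2], [0.1, 0.2]]
cap px [449.6 250.4] r 5.85 pred [449.6 250. ] 5.5 [548.   82.4]
cap px [441.6 245.4] r 5.025 pred [449.6 250. ] 5.5 [537.2  73.5]
cap px [455.9 206.1] r 6.35 pred [456.  206.4] 5.9 [490.3 102.1]
cap px [445.6 213.4] r 4.775 pred [456.  206.4] 5.9 [495.4  87.3]
cap px [335.1 251.1] r 6.1 pred [334.6 250.6] 5.7 [497.6 -62.6]
cap px [332.9 244.4] r 5.525 pred [334.6 250.6] 5.7 [487.5 -62.7]
cap px [337.1 206.6] r 6.6 pred [336.8 206.4] 6.2 [440.5 -42.9]
cap px [334.6 201.6] r 6.025 pred [336.8 206.4] 6.2 [433.2 -44. ]
cap px [329.6 215.4] r 6.6 pred [336.8 206.4] 6.2 [448.3 -55.2]
cap px [329.4 196.6] r 6.025 pred [336.8 206.4] 6.2 [424.8 -48.4]
turn [ 0.002  0.004 -0.003] shift [0.1138 0.1465 0.0583]
```

All four caps lie within 1 mm of their fully home positions and the carrier is at (493.6, 19.5). Moving above the bracket.

move_arm(
  motion=[
    [[0,0.004,-0.003],[0,0.1465,0.058],0.75],
    [[0,0.004,-0.003],[0,0.1465,0.058],0.75],
    [[0,0.004,-0.003],[0,0.1465,0.058],0.75],
    [[0,0.004,-0.003],[0,0.1465,0.058],0.75],
    [[0,0.004,-0.003],[0,0.1465,0.058],0.75],
    [[0,0.004,-0.003],[0.04,0.1465,0.058],0.75],
    [[0,0.004,-0.003],[0.08,0.1465,0.058],0.75],
    [[0,0.004,-0.003],[0.114,0.1465,0.058],0.75],
    [[0,0.004,-0.003],[0.114,0.1465,0.058],0.75],
    [[0,0.004,-0.003],[0.114,0.1465,0.058],0.75],
  ],
)

```text
time: 30.12
position: [491.7, 20.6, 217.4]
tool_rot: [-3.025, 1.565, 2.925]
ft_force: [0.6, 1.1, 0.9]
width: 70.5
```

Run:
```python
from h import *
im,m=shot('wrist','w17'); s,r,q=tool(); print(q)
T=np.array([493.6,19.5]);c,sn=np.cos(-.333),np.sin(-.333);M=np.array([[c,-sn],[sn,c]])
px=[tuple(int(k) for k in proj(m,[*(M@BXY[i]+T),50]).round()) for i in (1,4)]
carrier(im,m,px,[1,4]); go(-.333,1,[493.6,19.5,114])
```

```text
[493.42680015  20.12063321 220.14750163]
(353, 198) [350.8 197.2] 10.9
(210, 198) [209.7 198.2] 8.8
carrier [492.7  18.8] yaw -0.3249 resid [[-0.3, -0.9], [0.3, 0.9]]
turn [-0.    -0.001 -0.   ] shift [ 0.1061 -0.0005  0.0005]
```

move_arm(
  motion=[
    [[0,0,0],[0.03,-0.0005,0.0],0.75],
    [[0,0,0],[0.06,-0.0005,0.0],0.75],
    [[0,0,0],[0.09,-0.0005,0.0],0.75],
    [[0,0,0],[0.106,-0.0005,0.0],0.75],
    [[0,0,0],[0.106,-0.0005,0.0],0.75],
    [[0,0,0],[0.106,-0.0005,0.0],0.75],
    [[0,0,0],[0.106,-0.0005,0.0],0.0],
    [[0,0,0],[0.106,-0.0005,0.0],0.0],
    [[0,0,0],[0.106,-0.0005,0.0],0.0],
    [[0,0,0],[0.106,-0.0005,0.0],0.0],
  ],
  force=40,
)

```text
time: 31.0
position: [494.1, 19.5, 115.5]
tool_rot: [0.249, 1.569, -0.085]
ft_force: [-0.4, 0.3, -0.0]
width: 47.3
```

move_arm(
  motion=[
    [[0,0,0],[0,0,0],0],
    [[0,0,0],[0,0,0],0],
    [[0,0,0],[0,0,0],0],
    [[0,0,0],[0,0,0],0],
    [[0,0,0],[0,0,0],0],
    [[0,0,0],[0,0,0],0],
  ],
)

```text
time: 31.5
position: [494.0, 19.6, 115.6]
tool_rot: [0.278, 1.57, -0.055]
ft_force: [-1.3, 0.5, 0.4]
width: 43.8
```

Run:
```python
from h import *
s,r,q=tool(); print(q,s['width'],s['ft_force'])
A=-.349;X=np.array([np.cos(A),np.sin(A)]);Y=np.array([-X[1],X[0]])
A0=-.347;X0=np.array([np.cos(A0),np.sin(A0)]);Y0=np.array([-X0[1],X0[0]])
S=691*X0-21.6*Y0; print('stand',S, 'tip',S-150*X,'seat',S-81*X)
go(A,1,[*(S-215*X),200])
```

```text
[493.9650582   19.57703118 115.55029762] 43.75975839840048 [-1.31848845  0.45748909  0.40534728]
stand [ 642.46876164 -255.30658103] tip [ 501.5114905  -204.01284152] seat [ 566.35183522 -227.60796169]
turn [ 0.016  0.001 -0.   ] shift [-0.0845 -0.2078  0.0154]
```

move_arm(
  motion=[
    [[0,0,0],[-0.01,0,0],0],
    [[0,0,0],[-0.025,0,0],0],
    [[0,0,0],[-0.04,0,0],0],
    [[0,0,0],[-0.055,0,0],0],
    [[0,0,0],[-0.067,0,0],0],
    [[0,0,0],[-0.067,0,0],0],
    [[0,0,0],[-0.067,0,0],0],
  ],
)

```text
time: 32.08
position: [494.1, 19.5, 182.9]
tool_rot: [0.22, 1.569, -0.113]
ft_force: [0.4, 0.3, -3.8]
width: 43.8
```

move_arm(
  motion=[
    [[0.004,0,0],[0,-0.02,0.002],0],
    [[0.008,0,0],[0,-0.045,0.004],0],
    [[0.012,0,0],[0,-0.07,0.006],0],
    [[0.016,0,0],[0,-0.095,0.008],0],
    [[0.016,0,0],[0,-0.12,0.01],0],
    [[0.016,0,0],[0,-0.145,0.012],0],
    [[0.016,0,0],[0,-0.17,0.014],0],
    [[0.016,0,0],[0,-0.19,0.015],0],
    [[0.016,0,0],[0,-0.203,0.015],0],
    [[0.016,0,0],[0,-0.208,0.015],0],
  ],
)

```text
time: 32.92
position: [439.0, -183.1, 181.4]
tool_rot: [1.878, 1.57, 1.527]
ft_force: [0.4, 0.3, -4.3]
width: 43.8
```

move_arm(
  motion=[
    [[0,0,0],[0,0,0],0],
    [[0,0,0],[0,0,0],0],
    [[0,0,0],[0,0,0],0],
    [[0,0,0],[0,0,0],0],
  ],
)

```text
time: 33.25
position: [439.1, -182.2, 181.1]
tool_rot: [2.15, 1.569, 1.799]
ft_force: [0.5, -0.3, -3.9]
width: 43.7
```

Run:
```python
from h import *
im,m=shot('wrist','w18'); sc,_=shot('scene','s18'); s,r,q=tool(); print(q,s['width'],s['ft_force'],r.as_matrix()[:,0].round(3))
A=-.349;X=np.array([np.cos(A),np.sin(A)]); S=np.array([642.5,-255.3]); d=(q[:2]-S); print('stand frame',d@X, d@[-X[1],X[0]])
go(A,1,[*(S-215*X),181])
# expected caps if carrier level
T=q[:2]; M=np.array([[X[0],-X[1]],[X[1],X[0]]]); zb=q[2]-115.6
for i in (2,5,0,3): cap(im,m,M@BXY[i]+T,110+zb,18)
print([ (i,proj(m,[*(M@BXY[i]+T),zb+50]).round(1)) for i in (1,4)])
o=np.zeros((600,800,3),np.uint8); o[:420,:560]=im[:,:,::-1]; o[300:600,400:800]=cv2.resize(sc[150:300,160:360,::-1],(400,300),interpolation=cv2.INTER_CUBIC); cv2.imwrite('pics/c18.png',o)
```

```text
[ 439.15084743 -182.39710877  181.39743778] 43.512485021571614 [ 1.17817159 -0.11034401 -4.16784924] [ 0.     0.001 -1.   ]
stand frame -216.02002364459304 -1.0289723814780343
turn [-0.002 -0.    -0.001] shift [0.0004 0.001  0.001 ]
cap px [412.6 203.9] r 14.1 pred [413.4 206.1] 13.1 [435.8 -99.9]
cap px [408.4 207.1] r 12.125 pred [413.4 206.1] 13.1 [ 436.8 -102.7]
cap px [147.9 204.4] r 13.725 pred [148.9 206.5] 14.1 [ 383.3 -244.5]
cap px [404.4 295.1] r 10.675 pred [403.1 298.1] 11.1 [ 491.9 -119. ]
cap px [420.6 281.4] r 10.725 pred [403.1 298.1] 11.1 [ 486.2 -107.1]
cap px [399.4 296.9] r 9.875 pred [403.1 298.1] 11.1 [ 492.  -122.3]
cap px [157.9 298.4] r 12.125 pred [159.4 298.5] 12.1 [ 440.6 -265.9]
[(1, array([379.9, 224.2])), (4, array([182.3, 224.4]))]
```

Run:
```python
from h import *
sc=camera_model('scene'); A=-.349;X=np.array([np.cos(A),np.sin(A)]);Y=np.array([-X[1],X[0]]);S=np.array([642.5,-255.3])
tp=camera_model('top'); ti,_=shot('top','t18')
def sf(p): d=p[:2]-S; return (d@X).round(1),(d@Y).round(1)
def W(x,y,z): return [*(S+x*X+y*Y),z]
for n,m in(('s18',sc),('t18',tp)):
    im=cv2.imread(f'pics/{n}.png'); g=cv2.cvtColor(im,cv2.COLOR_BGR2GRAY).astype(float); print(n)
    for x in (-110,-95,-80,-50):   # arm cross-section profile along stand y at z=220
        ys=np.arange(-25,25.1,1); P=np.array([proj(m,W(x,y,220)) for y in ys],np.float32)
        v=cv2.remap(g.astype(np.float32),P[:,0:1],P[:,1:2],cv2.INTER_LINEAR).ravel(); th=(v.max()+np.median(v))/2; k=v>th; print('arm',x,'lat',ys[k].min(),ys[k].max(),v.max().round(),np.median(v).round())
    ys=np.arange(-45,45.1,1)     # bracket cheeks top, z=209.8, centred on TCP
    for dx in (-3,0,3):
        P=np.array([proj(m,[*(np.array([439.15,-182.4])+dx*X+y*Y),209.8]) for y in ys],np.float32)
        v=cv2.remap(g.astype(np.float32),P[:,0:1],P[:,1:2],cv2.INTER_LINEAR).ravel(); print('br',dx,v[::2].round().astype(int).tolist())
```

```text
s18
arm -110 lat -8.0 17.0 148.0 84.0
arm -95 lat -9.0 4.0 150.0 32.0
arm -80 lat -9.0 4.0 147.0 58.0
arm -50 lat -8.0 2.0 150.0 111.0
br -3 [112, 91, 63, 48, 44, 44, 39, 28, 14, 2, 12, 45, 90, 97, 93, 86, 102, 113, 119, 119, 119, 118, 118, 118, 118, 119, 119, 112, 100, 95, 71, 48, 40, 44, 47, 45, 40, 38, 39, 44, 52, 61, 65, 64, 63, 63]
br 0 [121, 119, 90, 65, 44, 46, 45, 41, 26, 11, 9, 49, 74, 85, 86, 72, 77, 101, 113, 118, 119, 119, 118, 117, 118, 118, 119, 117, 99, 90, 76, 49, 41, 41, 46, 46, 44, 41, 40, 38, 43, 58, 63, 64, 63, 63]
br 3 [122, 124, 114, 87, 62, 49, 46, 47, 38, 23, 17, 46, 78, 82, 82, 72, 50, 72, 93, 115, 117, 117, 117, 116, 117, 118, 119, 116, 103, 89, 84, 64, 43, 42, 44, 46, 46, 42, 40, 39, 39, 51, 60, 63, 62, 61]
t18
arm -110 lat -7.0 2.0 142.0 85.0
arm -95 lat -7.0 5.0 139.0 88.0
arm -80 lat -7.0 4.0 143.0 86.0
arm -50 lat -8.0 4.0 139.0 85.0
br -3 [43, 43, 44, 43, 41, 40, 39, 40, 41, 39, 39, 39, 37, 36, 39, 34, 34, 34, 32, 31, 32, 33, 32, 30, 28, 27, 26, 24, 22, 23, 21, 20, 18, 28, 31, 29, 26, 27, 32, 28, 34, 51, 65, 63, 63, 64]
br 0 [46, 45, 44, 42, 44, 44, 44, 44, 44, 41, 39, 40, 40, 40, 39, 38, 38, 39, 37, 36, 35, 34, 34, 33, 33, 32, 30, 29, 31, 30, 26, 24, 23, 24, 24, 21, 23, 23, 22, 23, 43, 60, 64, 63, 63, 62]
br 3 [49, 48, 49, 48, 47, 47, 45, 45, 45, 45, 43, 45, 45, 45, 44, 41, 39, 39, 40, 42, 42, 39, 37, 36, 35, 35, 34, 33, 32, 33, 31, 29, 30, 31, 28, 27, 26, 25, 24, 27, 52, 65, 63, 62, 62, 62]
```

move_arm(
  motion=[
    [[0,0,0],[0,0,0.01],0],
    [[0,0,0],[0,0,0.02],0],
    [[0,0,0],[0,0,0.03],0],
    [[0,0,0],[0,0,0.04],0],
    [[0,0,0],[0,0,0.05],0],
    [[0,0,0],[0,0,0.06],0],
    [[0,0,0],[0,0,0.07],0],
    [[0,0,0],[0,0,0.078],0],
    [[0,0,0],[0,0,0.08],0],
    [[0,0,0],[0,0,0.08],0],
  ],
)

```text
time: 34.23
position: [514.7, -210.1, 181.3]
tool_rot: [2.165, 1.57, 1.814]
ft_force: [0.2, 0.7, -4.7]
width: 43.6
```

```bash
cat >> h.py <<'E'
def st():
    s,r,q=tool(); A=-.349;X=np.array([np.cos(A),np.sin(A)]); d=q[:2]-[642.5,-255.3]
    print('q',q.round(1),'stand x,y',(d@X).round(1),(d@[-X[1],X[0]]).round(1),'F stand',np.round([s['ft_force'][:2]@X,s['ft_force'][:2]@[-X[1],X[0]],s['ft_force'][2]],1),'M',s['wrist_torque'].round(2),'w',round(s['width'],1),'t',s['time'],r.as_matrix()[:,0].round(3))
E
python3 - <<'E'
from h import *
st(); go(-.349,1,[0,0,0])
E
```

```text
q [ 514.7 -210.1  181.3] stand x,y -135.6 -1.3 F stand [-0.1  0.7 -4.7] M [ 0.02 -0.16 -0.03] w 43.6 t 34.2333 [-0.     0.001 -1.   ]
turn [-0.001 -0.001 -0.001] shift [ 0.1816  0.0205 -0.5554]
```

The peg is inside the eye with no contact force. Pushing on through the flap.

move_arm(
  motion=[
    [[0,0,0],[0,0,0.007],0],
    [[0,0,0],[0,0,0.014],0],
    [[0,0,0],[0,0,0.021],0],
    [[0,0,0],[0,0,0.028],0],
    [[0,0,0],[0,0,0.035],0],
    [[0,0,0],[0,0,0.042],0],
    [[0,0,0],[0,0,0.049],0],
    [[0,0,0],[0,0,0.056],0],
    [[0,0,0],[0,0,0.063],0],
    [[0,0,0],[0,0,0.066],0],
  ],
)

```text
time: 35.07
position: [577.6, -233.2, 181.3]
tool_rot: [1.53, 1.57, 1.18]
ft_force: [-0.2, -0.3, -4.3]
width: 43.7
```

move_arm(
  motion=[
    [[0,0,0],[0,0,0],0],
    [[0,0,0],[0,0,0],0],
    [[0,0,0],[0,0,0],0],
  ],
)

```text
time: 35.32
position: [577.5, -233.1, 181.2]
tool_rot: [2.016, 1.57, 1.665]
ft_force: [-0.2, -0.1, -3.7]
width: 43.2
```

Run:
```python
from h import *
st(); shot('scene','s19')
```

```text
q [ 577.5 -233.1  181.2] stand x,y -68.7 -1.4 F stand [-0.1 -0.2 -3.7] M [ 0.04 -0.12 -0.03] w 43.2 t 35.3167 [-0.     0.001 -1.   ]
```

move_arm(
  motion=[
    [[0,0,0],[0.001,0,0],0],
    [[0,0,0],[0.002,0,0],0],
    [[0,0,0],[0.003,0,0],0],
    [[0,0,0],[0.004,0,0],0],
    [[0,0,0],[0.005,0,0],0],
    [[0,0,0],[0.0055,0,0],0],
    [[0,0,0],[0.0055,0,0],0],
  ],
)

```text
time: 35.95
position: [577.4, -233.1, 175.7]
tool_rot: [2.08, 1.57, 1.73]
ft_force: [0.0, -0.1, -3.8]
width: 43.9
```

Run:
```python
from h import *
st()
```

```text
q [ 577.4 -233.1  175.7] stand x,y -68.8 -1.4 F stand [ 0.1 -0.1 -3.8] M [ 0.02 -0.11  0.06] w 43.9 t 35.95 [-0.     0.001 -1.   ]
```

move_arm(
  motion=[
    [[0,0,0],[0.001,0,0],0],
    [[0,0,0],[0.0015,0,0],0],
    [[0,0,0],[0.002,0,0],0],
    [[0,0,0],[0.002,0,0],0],
  ],
)

```text
time: 36.28
position: [577.5, -233.1, 175.5]
tool_rot: [1.736, 1.57, 1.386]
ft_force: [-3.7, 1.8, 4.9]
width: 43.5
```

Run:
```python
from h import *
st()
```

```text
q [ 577.5 -233.1  175.5] stand x,y -68.6 -1.4 F stand [-4.1  0.4  4.9] M [ 0.47  0.75 -0.02] w 43.5 t 36.2833 [ 0.     0.001 -1.   ]
```

It is seated on the peg: the vertical force went from −3.8 to +4.9 N. I'm easing off, opening gently and retreating upward.

move_arm(
  motion=[
    [[0,0,0],[-0.0005,0,0],0],
    [[0,0,0],[-0.001,0,0],0],
    [[0,0,0],[-0.001,0,0],0.49],
    [[0,0,0],[-0.001,0,0],0.52],
    [[0,0,0],[-0.001,0,0],0.56],
    [[0,0,0],[-0.001,0,0],0.6],
    [[0,0,0],[-0.001,0,0],0.65],
    [[0,0,0],[-0.001,0,0],0.65],
    [[0,0,0],[-0.001,0,0],0.65],
  ],
)

```text
time: 37.03
position: [577.6, -233.2, 176.6]
tool_rot: [1.367, 1.57, 1.017]
ft_force: [-0.2, -0.6, -0.2]
width: 61.0
```

Run:
```python
from h import *
st()
```

```text
q [ 577.6 -233.2  176.6] stand x,y -68.6 -1.4 F stand [-0.  -0.6 -0.2] M [ 0.03 -0.16  0.02] w 61.0 t 37.0333 [ 0.  0. -1.]
```

Free, with zero force. I'm retreating straight up and then back, letting the sway die out, and then looking.

move_arm(
  motion=[
    [[0,0,0],[-0.015,0,0],0.65],
    [[0,0,0],[-0.03,0,0],0.65],
    [[0,0,0],[-0.05,0,0],0.65],
    [[0,0,0],[-0.08,0,0],0.65],
    [[0,0,0],[-0.11,0,0],0.65],
    [[0,0,0],[-0.14,0,0],0.65],
    [[0,0,0],[-0.17,0,0],0.65],
    [[0,0,0],[-0.17,0.02,-0.02],0.65],
    [[0,0,0],[-0.17,0.06,-0.05],0.65],
    [[0,0,0],[-0.17,0.1,-0.09],0.65],
  ],
)

```text
time: 37.87
position: [536.5, -129.1, 347.0]
tool_rot: [0.638, 1.57, 0.286]
ft_force: [0.4, 1.0, 1.2]
width: 61.4
```

move_arm(
  motion=[
    [[0,0,0],[0,0.04,-0.04],0.65],
    [[0,0,0],[0,0.08,-0.08],0.65],
    [[0,0,0],[0,0.12,-0.1],0.65],
    [[0,0,0],[0,0.16,-0.1],0.65],
    [[0,0,0],[0,0.2,-0.1],0.65],
    [[0,0,0],[0,0.24,-0.1],0.65],
    [[0,0,0],[0,0.26,-0.1],0.65],
    [[0,0,0],[0,0.26,-0.1],0.65],
    [[0,0,0],[0,0.26,-0.1],0.65],
    [[0,0,0],[0,0.26,-0.1],0.65],
  ],
)

```text
time: 38.7
position: [532.2, 149.2, 346.9]
tool_rot: [0.226, 1.57, -0.126]
ft_force: [-0.2, -0.4, 0.7]
width: 61.3
```

Run:
```python
from h import *
st(); m=camera_model('scene'); t=camera_model('top')
S=[];
for k in range(8): S.append(snapshot('scene')[130:320,150:400].astype(int))
print('motion',[int((abs(b-a).max(2)>25).sum()) for a,b in zip(S,S[1:])])
a,_=shot('scene','s20'); b,_=shot('top','t20')
c1=cv2.resize(a[140:300,170:370,::-1],(800,600)[:1]*1+(600,) if 0 else (480,384),interpolation=cv2.INTER_CUBIC)
c2=cv2.resize(b[150:290,100:390,::-1],(800,216) if 0 else (448,216),interpolation=cv2.INTER_CUBIC)
o=np.zeros((600,480,3),np.uint8); o[:384]=c1; o[384:,:448]=c2; cv2.imwrite('pics/c20.png',np.clip(o*1.6,0,255).astype(np.uint8))
```

```text
q [532.2 149.2 346.9] stand x,y -242.0 342.4 F stand [-0.  -0.4  0.7] M [-0.04 -0.11 -0.04] w 61.3 t 38.7 [ 0.001 -0.    -1.   ]
motion [85, 43, 13, 3, 14, 9, 19]
```

View pics/c20.png

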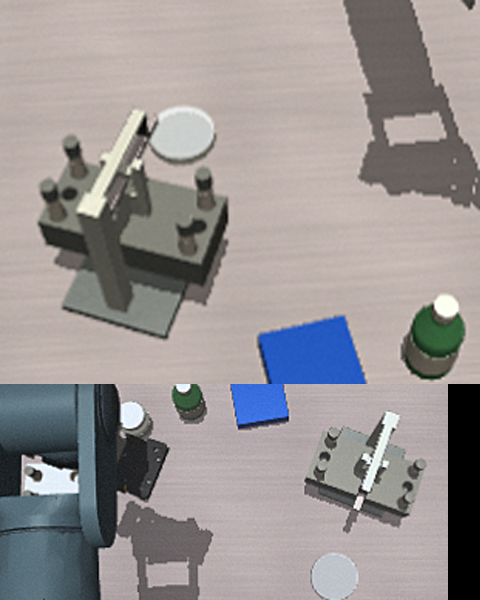

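The carrier hangs level from the peg with all four tubes in it, the flap is at the arm tip, and the bystanders are in place. I'll wait for the sway to fade and check the numbers.

move_arm(
  motion=[
    [[0,0,0],[0,0,0],0.65],
    [[0,0,0],[0,0,0],0.65],
    [[0,0,0],[0,0,0],0.65],
    [[0,0,0],[0,0,0],0.65],
    [[0,0,0],[0,0,0],0.65],
    [[0,0,0],[0,0,0],0.65],
    [[0,0,0],[0,0,0],0.65],
    [[0,0,0],[0,0,0],0.65],
    [[0,0,0],[0,0,0],0.65],
    [[0,0,0],[0,0,0],0.65],
  ],
)

```text
time: 40.03
position: [532.3, 149.1, 347.2]
tool_rot: [0.591, 1.569, 0.238]
ft_force: [-0.1, 0.4, 0.1]
width: 61.2
```

move_arm(
  motion=[
    [[0,0,0],[0,0,0],0.65],
    [[0,0,0],[0,0,0],0.65],
    [[0,0,0],[0,0,0],0.65],
    [[0,0,0],[0,0,0],0.65],
    [[0,0,0],[0,0,0],0.65],
    [[0,0,0],[0,0,0],0.65],
    [[0,0,0],[0,0,0],0.65],
    [[0,0,0],[0,0,0],0.65],
    [[0,0,0],[0,0,0],0.65],
    [[0,0,0],[0,0,0],0.65],
  ],
)

```text
time: 40.87
position: [532.4, 149.0, 347.2]
tool_rot: [0.6, 1.569, 0.247]
ft_force: [0.1, 0.4, -1.1]
width: 61.1
```

move_arm(
  motion=[
    [[0,0,0],[0,0,0],0.65],
    [[0,0,0],[0,0,0],0.65],
    [[0,0,0],[0,0,0],0.65],
    [[0,0,0],[0,0,0],0.65],
    [[0,0,0],[0,0,0],0.65],
    [[0,0,0],[0,0,0],0.65],
    [[0,0,0],[0,0,0],0.65],
    [[0,0,0],[0,0,0],0.65],
    [[0,0,0],[0,0,0],0.65],
    [[0,0,0],[0,0,0],0.65],
  ],
)

```text
time: 41.7
position: [532.4, 149.0, 347.2]
tool_rot: [0.604, 1.569, 0.251]
ft_force: [-0.5, 0.8, -0.1]
width: 60.8
```

move_arm(
  motion=[
    [[0,0,0],[0,0,0],0.65],
    [[0,0,0],[0,0,0],0.65],
    [[0,0,0],[0,0,0],0.65],
    [[0,0,0],[0,0,0],0.65],
    [[0,0,0],[0,0,0],0.65],
    [[0,0,0],[0,0,0],0.65],
    [[0,0,0],[0,0,0],0.65],
    [[0,0,0],[0,0,0],0.65],
    [[0,0,0],[0,0,0],0.65],
    [[0,0,0],[0,0,0],0.65],
  ],
)

```text
time: 42.53
position: [532.4, 149.1, 347.2]
tool_rot: [0.594, 1.569, 0.241]
ft_force: [0.4, 0.5, -0.1]
width: 60.8
```

move_arm(
  motion=[
    [[0,0,0],[0,0,0],0.65],
    [[0,0,0],[0,0,0],0.65],
    [[0,0,0],[0,0,0],0.65],
    [[0,0,0],[0,0,0],0.65],
    [[0,0,0],[0,0,0],0.65],
    [[0,0,0],[0,0,0],0.65],
    [[0,0,0],[0,0,0],0.65],
    [[0,0,0],[0,0,0],0.65],
    [[0,0,0],[0,0,0],0.65],
    [[0,0,0],[0,0,0],0.65],
  ],
)

```text
time: 43.37
position: [532.4, 149.1, 347.2]
tool_rot: [0.589, 1.569, 0.236]
ft_force: [-0.7, 1.1, 0.3]
width: 61.1
```

Run:
```python
from h import *
S=[snapshot('scene')[130:320,150:400].astype(int) for k in range(8)]
print('motion',[int((abs(b-a).max(2)>25).sum()) for a,b in zip(S,S[1:])])
im,m=shot('top','t21'); A=-.349;X=np.array([np.cos(A),np.sin(A)]);M=np.array([[X[0],-X[1]],[X[1],X[0]]]);T=np.array([642.5,-255.3])-68.6*X
for i in (0,2,3,5): print(i,(M@BXY[i]+T).round(1)); cap(im,m,M@BXY[i]+T,170,9)
```

```text
motion [0, 0, 0, 0, 0, 0, 0]
0 [ 632.6 -169.7]
cap px [312.9 186.9] r 3.1 pred [315.2 180.8] 3.1 [ 616.3 -163.4]
cap px [315.4 181.6] r 2.55 pred [315.2 180.8] 3.1 [ 630.3 -170.2]
2 [ 576.2 -149.2]
cap px [309.9 196.9] r 3.1 pred [307.6 202.1] 3.1 [ 589.8 -155.2]
cap px [308.6 202.9] r 3.1 pred [307.6 202.1] 3.1 [ 574.1 -151.7]
cap px [305.6 207.1] r 2.775 pred [307.6 202.1] 3.1 [ 563.1 -143.9]
3 [ 579.9 -314.5]
cap px [373.4 208.6] r 2.775 pred [371.6 200.8] 3.1 [ 559.3 -318. ]
cap px [370.1 202.9] r 3.1 pred [371.6 200.8] 3.1 [ 574.4 -310.3]
5 [ 523.5 -293.9]
cap px [363.9 216.6] r 3.35 pred [364.7 222.4] 3.2 [ 538.5 -292.5]
cap px [365.1 223.1] r 3.05 pred [364.7 222.4] 3.2 [ 521.8 -295. ]
cap px [360.1 226.4] r 3.05 pred [364.7 222.4] 3.2 [ 513.4 -281.8]
```

```bash
python3 -c "
from h import *
print(hand_in())"
```

```text
the job is handed in; nothing more can be done
None
```

I moved all four long tubes from the rack into the carrier's corner bores. I then hung the carrier on the stand's peg past the flap and handed the job in at about 44 s. `hand_in()` reports no verdict, so the result below rests on my own checks.

**Trouble on the way:** the first tube's foot struck the carrier's bracket. That tilted the tube in the grip and shifted the carrier about 10 mm. I straightened the tube against the far face of the rack, re-measured the carrier, and all four tubes then went in with almost no force.

**Checks that passed:**
- **Tubes home:** before lifting, all four caps were within about 1 mm of where fully home tubes should be.
- **Eye seated:** by the arm's position it rests about 12 mm further in than the seat and 1 mm to the side. The load passed from gripper to peg when I lowered it.
- **At rest:** the last eight scene frames, about 5 s after I backed away, showed no motion. The gripper was clear of everything.
- **Bystanders:** the dish, slide box, reagent and jar looked unmoved in the last picture. The tip box was outside that crop and I did not re-check it.

**Less certain:**
- **Flap:** I had no reading of its angle. I judged it shut from the picture and from the eye being past the point where it drops. I never saw it lift either; I inferred that from the eye's travel.
- **Top camera:** it disagreed with the arm's position by 2 to 7 mm on the hung caps, and put the stand about 3 mm further to the side than the wrist camera did.
- **Short tubes:** I never touched them, but did not measure them again at the end.

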